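# Clip the hand tools into the pull-out tray

## Task

Pull the tray well out from under the organiser's shelf, then clip every hand tool that lies on the bench (scraper, screwdriver, wire brush, rasp: three or four of them are there) to an eye in the tray by pressing its snap hook onto the eye's front leg until the gate snaps shut behind it, so that the tools lie flat in the tray. Then push the tray fully home under the shelf with all the tools still clipped. Do not knock over the jar, the can or the glue bottle.

Things in the scene. Friction and masses are not known exactly. Their poses are not given: they have to be found in the camera images.
- tray (a joint): Pull-out plywood tray under the organiser's shelf: how far it is drawn out towards the robot, m. 0 = fully home (stop), 0.18 = fully out (stop). Slides level with about 3 N friction, no latch, stays where left. 320 mm wide, 265 deep, floor top 12 above the bench; side walls rise 20 above the floor, rear wall 32; the front (robot side) is open.
- organiser: Fixed low plywood organiser, 370 mm wide (y), 270 deep (x); its shelf overhangs the tray: underside 100, top 116 above the bench, boxes on it up to 205. Origin on the bench, 120 behind the shelf's front edge, midway across. x points away from the robot (the way the tray slides home), y to the left. The closed tray's front edge is 25 in front of the shelf's.
- tray_handle (a point): Centre of the tray's handle, 36 mm above the bench: an upright square wooden post 20 x 20 mm, from 12 to 55 mm above the bench, on a tongue 42 mm in front of the tray's front edge, midway across it. Moves with the tray; axes as the organiser.
- eye_1 (a point): First (rightmost) eye of the tray (seen from the robot): a closed staple of 8 mm round steel rod standing on the tray floor: front leg, level top bar (centre 46 mm above the floor), rear leg 58 behind. This point: axis of the FRONT leg, which hooks clip round, 20 above the tray floor (32 above the bench), 190 behind the tray's front edge. Eyes are 78 apart. Axes as the organiser.
- eye_2 (a point): Second eye of the tray (seen from the robot): a closed staple of 8 mm round steel rod standing on the tray floor: front leg, level top bar (centre 46 mm above the floor), rear leg 58 behind. This point: axis of the FRONT leg, which hooks clip round, 20 above the tray floor (32 above the bench), 190 behind the tray's front edge. Eyes are 78 apart. Axes as the organiser.
- eye_3 (a point): Third eye of the tray (seen from the robot): a closed staple of 8 mm round steel rod standing on the tray floor: front leg, level top bar (centre 46 mm above the floor), rear leg 58 behind. This point: axis of the FRONT leg, which hooks clip round, 20 above the tray floor (32 above the bench), 190 behind the tray's front edge. Eyes are 78 apart. Axes as the organiser.
- eye_4 (a point): Fourth (leftmost) eye of the tray (seen from the robot): a closed staple of 8 mm round steel rod standing on the tray floor: front leg, level top bar (centre 46 mm above the floor), rear leg 58 behind. This point: axis of the FRONT leg, which hooks clip round, 20 above the tray floor (32 above the bench), 190 behind the tray's front edge. Eyes are 78 apart. Axes as the organiser.
- scraper: Paint scraper: pale wooden handle; steel blade 3 mm thick, up to 60 wide, at the -x end. Handle 26 mm wide (y), 22 tall, from x = -40 to 32; snap hook at the +x end. 193 long in all (x = -95 to 98), about 0.2 kg, centre of mass within 10 of the handle's middle. Lies flat on the bench at the start, hook roughly away from the robot. Origin: underside of the handle's middle; z up. May be absent.
- scraper_mouth (a point): Mouth of the scraper's snap hook, 91 mm along +x from the tool's origin, 11 up, midway between the hook's arms; axes as the tool. Two steel arms 7 wide, 12 tall, run along x = 40 to 96, inner faces at y = 13 and -13; x = 40 is the closed back. The mouth is shut by a brass gate (x = 88 to 94) hinged on the +y arm that swings inward only.
- scraper_gate (a joint): Gate of the scraper's snap hook, rad: 0 = shut, 1.45 = pushed fully in. Light spring: 1 to 3 N opens it. A rod pressed in through the mouth, midway or slightly to the -y side, is past the gate and the gate snaps shut when the rod is at tool x below about 57 mm (44 = rod against the back of the hook).
- driver: Screwdriver: black plastic handle; steel shaft 8 mm thick at the -x end. Handle 26 mm wide (y), 22 tall, from x = -40 to 32; snap hook at the +x end. 193 long in all (x = -95 to 98), about 0.2 kg, centre of mass within 10 of the handle's middle. Lies flat on the bench at the start, hook roughly away from the robot. Origin: underside of the handle's middle; z up. May be absent.
- driver_mouth (a point): Mouth of the driver's snap hook, 91 mm along +x from the tool's origin, 11 up, midway between the hook's arms; axes as the tool. Two steel arms 7 wide, 12 tall, run along x = 40 to 96, inner faces at y = 13 and -13; x = 40 is the closed back. The mouth is shut by a brass gate (x = 88 to 94) hinged on the +y arm that swings inward only.
- driver_gate (a joint): Gate of the driver's snap hook, rad: 0 = shut, 1.45 = pushed fully in. Light spring: 1 to 3 N opens it. A rod pressed in through the mouth, midway or slightly to the -y side, is past the gate and the gate snaps shut when the rod is at tool x below about 57 mm (44 = rod against the back of the hook).
- brush: Wire brush: brown wooden handle; brush head 30 mm wide, 22 tall at the -x end. Handle 26 mm wide (y), 22 tall, from x = -40 to 32; snap hook at the +x end. 193 long in all (x = -95 to 98), about 0.2 kg, centre of mass within 10 of the handle's middle. Lies flat on the bench at the start, hook roughly away from the robot. Origin: underside of the handle's middle; z up. May be absent.
- brush_mouth (a point): Mouth of the brush's snap hook, 91 mm along +x from the tool's origin, 11 up, midway between the hook's arms; axes as the tool. Two steel arms 7 wide, 12 tall, run along x = 40 to 96, inner faces at y = 13 and -13; x = 40 is the closed back. The mouth is shut by a brass gate (x = 88 to 94) hinged on the +y arm that swings inward only.
- brush_gate (a joint): Gate of the brush's snap hook, rad: 0 = shut, 1.45 = pushed fully in. Light spring: 1 to 3 N opens it. A rod pressed in through the mouth, midway or slightly to the -y side, is past the gate and the gate snaps shut when the rod is at tool x below about 57 mm (44 = rod against the back of the hook).
- rasp: Rasp: grey plastic handle; dark steel bar 20 mm wide, 5 thick at the -x end. Handle 26 mm wide (y), 22 tall, from x = -40 to 32; snap hook at the +x end. 193 long in all (x = -95 to 98), about 0.2 kg, centre of mass within 10 of the handle's middle. Lies flat on the bench at the start, hook roughly away from the robot. Origin: underside of the handle's middle; z up. May be absent.
- rasp_mouth (a point): Mouth of the rasp's snap hook, 91 mm along +x from the tool's origin, 11 up, midway between the hook's arms; axes as the tool. Two steel arms 7 wide, 12 tall, run along x = 40 to 96, inner faces at y = 13 and -13; x = 40 is the closed back. The mouth is shut by a brass gate (x = 88 to 94) hinged on the +y arm that swings inward only.
- rasp_gate (a joint): Gate of the rasp's snap hook, rad: 0 = shut, 1.45 = pushed fully in. Light spring: 1 to 3 N opens it. A rod pressed in through the mouth, midway or slightly to the -y side, is past the gate and the gate snaps shut when the rod is at tool x below about 57 mm (44 = rod against the back of the hook).
- jar: Glass jar with a steel lid, 64 in diameter, 85 tall (mm), standing on the bench; bystander. Origin: centre of its underside.
- can: Spray-sized metal can, 60 in diameter, 130 tall (mm), standing on the bench; bystander. Origin: centre of its underside.
- glue: White glue bottle, 56 in diameter, 130 tall (mm), standing on the bench; bystander. Origin: centre of its underside.
Things that resemble listed ones, but are neither listed nor needed, are in the scene too. Leave any green look-alike of the rasp alone.

How it is judged:
By the outcome, as a careful person would: the job done as asked, in the order asked, and still so for the second after the job is handed in, with the robot touching nothing.
Of scraper, driver, brush, rasp only 3 to 4 are there at a start; the rules pass over those that are not, and their reading is None.
At some moment in a run one of scraper, driver, brush, rasp may be knocked a few centimetres aside while the robot is not near it.
Once in a run the grip may slacken for a moment while it holds something.
It also fails if it takes over 210 s, if anything falls off the work surface, if the arm or the gripper's body presses on something with over 40 N, if the wrist force passes 120 N, or if a joint passes its speed limit or range.

## Robot

A 7-joint arm with a two-finger parallel gripper is mounted at the origin on the work surface. World frame = base frame: x ahead of the robot, y to its left, z up, the work surface at z = 0. Lengths are in mm, angles in rad, forces in N, time in s.
With the tool pointing down it reaches from about 400 to 875 mm from the base axis. Payload 4.4 kg.
Tool frame: the origin (TCP) lies midway between the tips of the shut fingers; the grasp point (between the pads) lies ctrl.grip_depth behind it (ctrl.grip_depth is the distance from the TCP to the grasp point, in mm); z points along the fingers, y is the line along which they close (so a half turn about z gives the same grasp; the last joint's range is limited). The gripper opens to 85 mm and grips with 20 to 120 N. Pads are 22 mm wide; open, the fingers measure 114 mm over their backs; the gripper's body (76 mm by 85 mm) begins 54 mm behind the grasp point. The pads swing forward as they close: fully open they stand 13 mm farther back than shut.
Start: joints at [1.177, 0.628, 0.038, 1.517, -0.027, 0.996, -0.02], TCP at [209.302, -615.394, 231.313] pointing down, gripper open.
Joint ranges: [-3.06, 3.06], [-0.37, 2.12], [-1.25, 1.32], [0.18, 2.47], [-1.1, 4.24], [0.23, 1.98], [-2.94, 2.94]. Speed limits (rad/s): [2.57, 2.57, 3.14, 3.14, 3.14, 3.14, 3.14].

## Interface

Orientations are given as [roll, pitch, yaw] about the fixed x, y, z axes, in that order (R = Rz(yaw) Ry(pitch) Rx(roll)).
In Python, from cell import ctrl gives the robot as it stands.
- The arm moves only by the tool carry_out, never from a script. Its argument "deltas" is one flat list of numbers, 7 for each row, row after row: the turn, a rotation vector about the tool's x, y, z in degrees, then the shift along the tool's x, y, z in m, then the closure, from -1 (fully open) to 1 (shut). In form: [wx, wy, wz, dx, dy, dz, claw, wx, wy, wz, dx, dy, dz, claw, ...]. A call has 1 to 12 rows; each row shifts and turns the commanded pose from where the row before left it, along the tool's axes as they then stand; what a row does not reach is not made up. A row lasts 1/8 s, in which the tool goes at most 62.5 mm and 10.7 degrees, less where a joint would pass 70% of its speed; a pose out of reach is approached as far as the arm can. A call with a gripper value outside its range is refused whole. The fingers move at their own pace and stop on an object; the grip force is fixed at half the most. Time passes only in rows, so rows that do not move let the fingers close. It gives the time, the measured TCP pose, the force, the opening and the grip force at its end, in the units of the state.
- ctrl.read_state(): the state, without advancing time (a new reading comes with each control period).
- ctrl.get_image(name): name is "scene" or "top" or "wrist"; returns the picture (400x640x3 uint8, red, green, blue); there is no depth.
- ctrl.calibration(name): a dict with "mtx" (3x3 intrinsics, pixels), "R" (3x3) and "t" (3): a world point X has camera coordinates R X + t. Camera axes: x right, y down, z forward; pixel columns grow to the right and rows downward; lengths in mm; the calibration is good to about 2 mm. A picture is of the moment at which its call begins: read the wrist's pose just before it. calibration takes no time and is no camera call; for the wrist camera it gives the pose at the moment of the call.
- ctrl.finish_job(): hands the job in; it is judged then, once.
The state is a dict: "clock": time; "qpos": joint angles; "qd": joint speeds; "tau": joint torques, N m; "eef_pos": TCP position; "tool_rot": TCP orientation; "force": force on the tool from outside, world axes, zero at the start; "torque": the same for the moment, N m; "width": finger opening in mm; "gripper_force": force on a finger pad.
Only numpy, scipy, OpenCV 4.12 (cv2) and the standard library are available. Lean on these libraries where they do the work, as an engineer would, in place of code of your own. Each camera call takes 0.05 s, during which the arm holds its last target. There are 200 camera calls.

## Working session

There is one attempt and no reset: what is moved stays moved. The work goes in short steps, Python scripts to look and compute and a tool call to move; the robot and the scene stay as the last step left them, time stands still between calls to the robot, and variables do not carry over. Pictures are saved under pics/ and viewed, at most 14 in all, crops included, and the job is handed in when it is done.

Besides the shell and the picture viewer there is one more tool, called as name(argument=value, ...), one argument or row to a line, values as JSON. carry_out: Moves the arm, as the interface text tells. Its arguments: {"type":"object","properties":{"deltas":{"type":"array"}},"required":["deltas"]}

```bash
mkdir -p pics; ls; python3 - <<'E'
from cell import ctrl
import cv2
s=ctrl.read_state();print({k:(v if not hasattr(v,'round') else v) for k,v in s.items()},ctrl.grip_depth)
for n in ("scene","top"):
    cv2.imwrite(f"pics/{n}0.png",ctrl.get_image(n)[:,:,::-1])
    c=ctrl.calibration(n);print(n,c)
E
```

```text
pics
{'clock': 0.0, 'qpos': array([ 1.17718226,  0.62933422,  0.03845323,  1.51835216, -0.02700949,
        0.99632329, -0.02003025]), 'qd': array([ 0.00020961,  0.00038303,  0.00078601, -0.00068504,  0.00080945,
        0.00032553, -0.00082876]), 'tau': array([-6.41132319e-04, -5.63424361e+01,  1.22603774e+00, -1.93453735e+01,
        1.09904876e-02,  1.02621727e-02, -1.52277602e-05]), 'eef_pos': array([ 209.10645437, -614.78758744,  230.4020901 ]), 'tool_rot': array([-3.13969405e+00,  2.30427742e-05,  3.27769914e-01]), 'force': array([-0.60882591, -0.23284367, -0.86647031]), 'torque': array([-0.01501271,  0.04477162, -0.01652348]), 'gripper_force': 0.0, 'width': 85.63913374840166} 18.700000000000003
scene {'mtx': array([[488.9636899 ,   0.        , 323.88164796],
       [  0.        , 488.9636899 , 196.57361205],
       [  0.        ,   0.        ,   1.        ]]), 'R': array([[-0.96458397,  0.26372015,  0.00542639],
       [ 0.18414112,  0.6879599 , -0.70199945],
       [-0.18886454, -0.67613819, -0.71215681]]), 't': array([ 503.74302857,  -35.67360681, 1794.78088681])}
top {'mtx': array([[458.88869139,   0.        , 318.10043983],
       [  0.        , 458.88869139, 205.15446385],
       [  0.        ,   0.        ,   1.        ]]), 'R': array([[-0.02760055, -0.99941353,  0.02026826],
       [-0.99699976,  0.02605572, -0.07288744],
       [ 0.07231659, -0.02221918, -0.9971342 ]]), 't': array([ -24.75410096,  531.40423897, 1414.4015763 ])}
```

View pics/scene0.png

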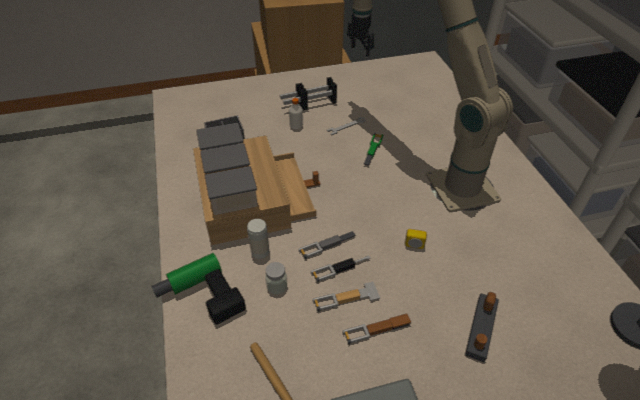

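View pics/top0.png

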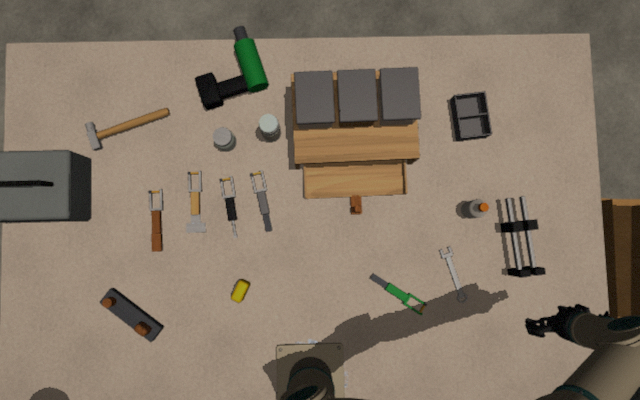

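The top view shows all four tools, with hooks facing away from the robot: brush (156,220), scraper (195,205), driver (230,205) and grey rasp (262,200). The green look-alike is at (400,293), to be left alone. The tray handle is at (356,204) and the tray's front edge at about row 195. The jar is at (223,138), the can at (268,126) and the glue at (478,208).

```bash
cat > h.py <<'E'
import numpy as np, cv2
from cell import ctrl
from scipy.spatial.transform import Rotation as Ro
def ray(c,uv):
    d=c["R"].T@np.linalg.solve(c["mtx"],np.array([uv[0],uv[1],1.])); return -c["R"].T@c["t"], d
def at(c,uv,z):
    o,d=ray(c,uv); return o+d*(z-o[2])/d[2]
def tri(*cu):
    A=np.zeros((3,3));b=np.zeros(3);rs=[ray(c,u) for c,u in cu]
    for o,d in rs:
        d=d/np.linalg.norm(d);P=np.eye(3)-np.outer(d,d);A+=P;b+=P@o
    p=np.linalg.solve(A,b)
    return p,[np.linalg.norm(np.cross(p-o,d/np.linalg.norm(d))).round(1) for o,d in rs]
def proj(c,X):
    p=c["mtx"]@(c["R"]@np.asarray(X,float)+c["t"]);return p[:2]/p[2]
def st():
    s=ctrl.read_state();print(round(s["clock"],2),s["eef_pos"].round(1),s["tool_rot"].round(3),"F",s["force"].round(1),"w",round(s["width"],1),round(s["gripper_force"],1));return s
def delta(p,yaw=None,s=None,rpy=None):
    "total rotvec(deg) and shift (m) in the current tool frame to pose pointing down"
    s=s or ctrl.read_state();R0=Ro.from_euler("xyz",s["tool_rot"])
    R1=Ro.from_euler("xyz",rpy if rpy is not None else [np.pi,0,yaw])
    print("rot deg",np.degrees((R0.inv()*R1).as_rotvec()).round(2),"shift m (tool now)",(R0.inv().apply(np.array(p)-s["eef_pos"])/1e3).round(4),"(tool after)",(R1.inv().apply(np.array(p)-s["eef_pos"])/1e3).round(4))
E
python3 - <<'E'
from h import *
S,T=ctrl.calibration("scene"),ctrl.calibration("top")
print("handle tri",tri((S,(316,175)),(T,(356,199))))
for n,u,z in [("brush hook",(155,190),11),("brush end",(157,250),11),("scr hook",(195,171),11),("scr end",(196,231),3),("drv hook",(226,178),11),("drv end",(235,235),11),("rasp hook",(258,172),11),("rasp end",(268,229),11),("handle",(356,197),55),("trayL",(304,197),30),("trayR",(405,193),30),("shelfL",(294,162),116),("shelfR",(418,158),116),("can",(269,119),130),("jar",(222,133),85),("glue",(484,207),130)]:
    print(n,at(T,u,z).round(0))
for n,(a,b,c,d) in {"a":(280,100,150,200),}.items(): pass
im=cv2.imread("pics/top0.png")[150:270,140:280];cv2.imwrite("pics/topc.png",cv2.resize(im,None,fx=4,fy=4,interpolation=cv2.INTER_CUBIC))
E
```

```text
handle tri (array([ 528.20588306, -148.51103923,   56.04149647]), [np.float64(16.5), np.float64(16.5)])
brush hook [592. 470.  11.]
brush end [405. 464.  11.]
scr hook [649. 345.  11.]
scr end [461. 345.   3.]
drv hook [624. 248.  11.]
drv end [445. 222.  11.]
rasp hook [641. 147.  11.]
rasp end [461. 119.  11.]
handle [ 550. -155.   55.]
trayL [556.   4.  30.]
trayR [ 561. -311.   30.]
shelfL [652.  30. 116.]
shelfR [ 655. -335.  116.]
can [778. 100. 130.]
jar [751. 245.  85.]
glue [ 505. -518.  130.]
```

```bash
python3 - <<'E'
import cv2
a=cv2.imread("pics/top0.png")[140:220,285:425];b=cv2.imread("pics/scene0.png")[120:250,180:340]
import numpy as np
a=cv2.resize(a,(560,320),interpolation=cv2.INTER_CUBIC);b=cv2.resize(b,(320,260),interpolation=cv2.INTER_CUBIC)
cv2.imwrite("pics/tray.png",a)
E
```

```text
(no output)
```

View pics/tray.png

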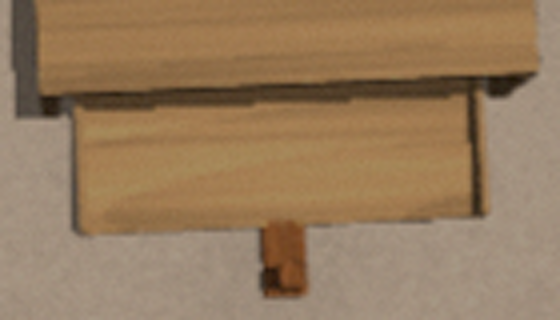

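```bash
python3 - <<'E'
from h import *
T=ctrl.calibration("top");print(at(T,(357.5,208.7),55).round(1))
delta([470,-155,300],0.0); W=ctrl.calibration("wrist"); s=st()
R0=Ro.from_euler("xyz",s["tool_rot"]).as_matrix()
print("cam in tool",(R0.T@(-W["R"].T@W["t"]-s["eef_pos"])).round(1),(W["R"]@R0).round(2),W["mtx"].round(0))
E
```

```text
[ 514.  -158.1   55. ]
rot deg [-0.1   0.02 18.78] shift m (tool now) [ 0.395  -0.3515 -0.0689] (tool after) [ 0.2609 -0.4598 -0.0695]
0.1 [ 209.1 -614.8  230.5] [-3.14   0.     0.328] F [-0.4 -0.2 -0.1] w 85.4 0.0
cam in tool [ 6.840e+01  1.000e-01 -1.431e+02] [[ 0.    1.   -0.  ]
 [-0.96  0.   -0.26]
 [-0.26  0.    0.96]] [[311.   0. 315.]
 [  0. 311. 201.]
 [  0.   0.   1.]]
```

carry_out(
  deltas=[0,0,9.4,0,0,-0.035,-1,0,0,9.4,0,0,-0.035,-1,0,0,0,0.029,-0.051,0,-1,0,0,0,0.029,-0.051,0,-1,0,0,0,0.029,-0.051,0,-1,0,0,0,0.029,-0.051,0,-1,0,0,0,0.029,-0.051,0,-1,0,0,0,0.029,-0.051,0,-1,0,0,0,0.029,-0.051,0,-1,0,0,0,0.029,-0.051,0,-1,0,0,0,0.029,-0.051,0,-1,0,0,0,0,0,0,-1],
)

```text
clock: 1.6
eef_pos: [472.6, -151.0, 301.0]
tool_rot: [-3.139, -0.001, 0.01]
force: [-0.2, -0.9, -0.0]
width: 85.4
gripper_force: 0.0
```

```bash
python3 - <<'E'
from h import *
s=st();W=ctrl.calibration("wrist");cv2.imwrite("pics/w1.png",ctrl.get_image("wrist")[:,:,::-1])
np.savez("w1.npz",**W)
E
```

```text
1.6 [ 472.6 -151.   301. ] [-3.139e+00 -1.000e-03  1.000e-02] F [-0.2 -0.9 -0. ] w 85.4 0.0
```

View pics/w1.png

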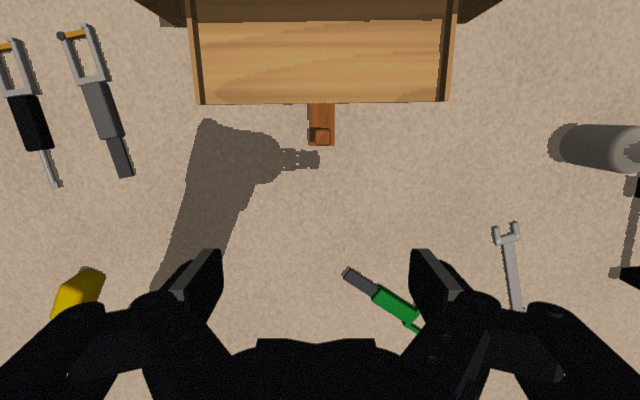

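The wrist view shows the post's top at about (320,136), the tray's front corners at (199,104) and (449,101), and the rasp and driver at left.

```bash
python3 - <<'E'
from h import *
W=dict(np.load("w1.npz"));T=ctrl.calibration("top")
print("handle tri",tri((W,(320,136)),(T,(357.5,208.7))))
print(at(W,(320,136),55).round(1));L=at(W,(198,104),22);R=at(W,(449,101),22);print(L.round(1),R.round(1),np.linalg.norm(L-R),np.degrees(np.arctan2(-(L-R)[0],(L-R)[1])))
im=cv2.imread("pics/w1.png")[90:150,260:380]
cv2.imwrite("pics/post.png",cv2.resize(im,None,fx=5,fy=5,interpolation=cv2.INTER_CUBIC))
E
```

```text
handle tri (array([ 515.45541067, -156.82270476,   51.91056859]), [np.float64(2.1), np.float64(2.1)])
[ 516.9 -155.1   55. ]
[554.1   3.4  22. ] [ 560.9 -321.7   22. ] 325.25253248193354 1.2093860733989221
```

View pics/post.png

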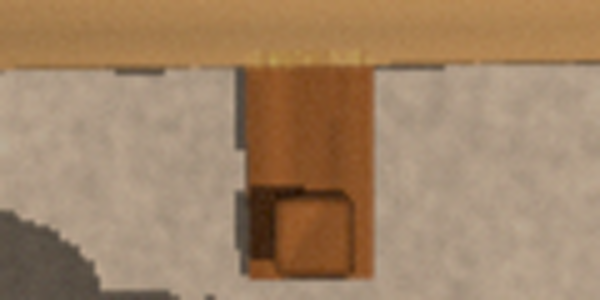

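The post's top centre is at (322.8,137) by the crop, giving a handle at about (516,-158); the triangulated height of 52 against the given 55 agrees. I'll go down, grip it and pull.

carry_out(
  deltas=[0,0,-0.6,0.0435,0.007,0.03,-1,0,0,0,0,0,0.06,-1,0,0,0,0,0,0.06,-1,0,0,0,0,0,0.05,-1,0,0,0,0,0,0.045,-1,0,0,0,0,0,0.034,-1,0,0,0,0,0,0,1,0,0,0,0,0,0,1,0,0,0,0,0,0,1,0,0,0,0,0,0,1,0,0,0,0,0,0,1],
)

```text
clock: 3.02
eef_pos: [515.2, -158.2, 24.6]
tool_rot: [-3.136, -0.002, 0.015]
force: [-1.3, 10.7, 11.3]
width: 19.1
gripper_force: 60.5
```

carry_out(
  deltas=[0,0,0,-0.006,0,0,1,0,0,0,-0.012,0,0,1,0,0,0,-0.014,0,0,1,0,0,0,-0.014,0,0,1,0,0,0,-0.014,0,0,1,0,0,0,-0.014,0,0,1,0,0,0,-0.014,0,0,1,0,0,0,-0.01,0,0,1,0,0,0,-0.006,0,0,1,0,0,0,0,0,0,1],
)

```text
clock: 4.28
eef_pos: [416.1, -160.4, 24.6]
tool_rot: [-3.137, 0.0, 0.015]
force: [-0.3, 12.4, 16.4]
width: 19.2
gripper_force: 61.7
```

carry_out(
  deltas=[0,0,0,-0.004,0,0,1,0,0,0,-0.004,0,0,1,0,0,0,-0.002,0,0,1,0,0,0,0,0,0,1],
)

```text
clock: 4.78
eef_pos: [407.2, -160.6, 24.5]
tool_rot: [-3.137, -0.002, 0.015]
force: [0.5, 11.9, 13.9]
width: 19.1
gripper_force: 61.5
```

carry_out(
  deltas=[0,0,0,-0.003,0,0,1,0,0,0,-0.003,0,0,1,0,0,0,0,0,0,1,0,0,0,0,0,0,1],
)

```text
clock: 5.28
eef_pos: [405.4, -160.7, 24.6]
tool_rot: [-3.137, -0.007, 0.017]
force: [10.2, 12.5, 2.4]
width: 19.0
gripper_force: 60.1
```

carry_out(
  deltas=[0,0,0,0.002,0,0,1,0,0,0,0,0,0,-1,0,0,0,0,0,0,-1,0,0,0,0,0,0,-1,0,0,0,0,0,-0.05,-1,0,0,0,0,0,-0.06,-1,0,0,0,0.03,0,-0.05,-1,0,0,0,0.04,0,-0.02,-1,0,0,0,0.04,0,0,-1,0,0,0,0,0,0,-1,0,0,0,0,0,0,-1],
)

```text
clock: 6.65
eef_pos: [509.1, -163.8, 200.9]
tool_rot: [-3.14, 0.01, 0.01]
force: [-0.1, -0.2, 0.3]
width: 85.2
gripper_force: 0.0
```

```bash
python3 - <<'E'
from h import *
s=st();W=ctrl.calibration("wrist");cv2.imwrite("pics/w2.png",ctrl.get_image("wrist")[:,:,::-1])
np.savez("w2.npz",**W)
cv2.imwrite("pics/top2.png",ctrl.get_image("top")[:,:,::-1])
# expected eyes
for i in range(4):
    X=np.array([637.5,-155.5,32])+(-117+78*i)*np.array([-.021,1,0]);print(i+1,X.round(0),proj(W,X).round(0),proj(W,X+[0,0,26]).round(0))
E
```

```text
6.65 [ 509.1 -163.8  200.9] [-3.14  0.01  0.01] F [-0.1 -0.2  0.3] w 85.2 0.0
1 [ 640. -272.   32.] [437.  44.] [449.  37.]
2 [ 638. -194.   32.] [351.  45.] [355.  38.]
3 [ 637. -116.   32.] [266.  46.] [261.  39.]
4 [635. -38.  32.] [180.  47.] [167.  40.]
```

View pics/w2.png

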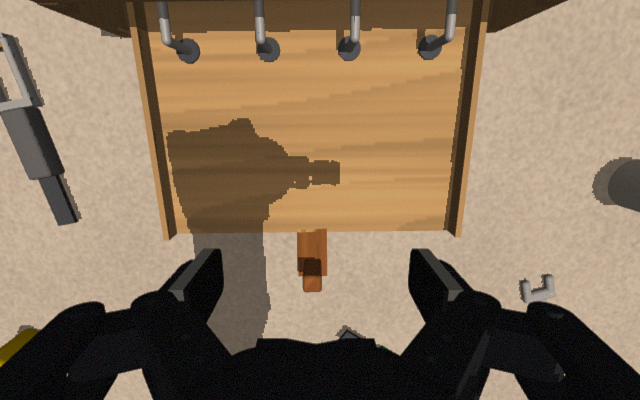

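The tray is out; leg base discs show at (188,50), (268,48), (348,48) and (429,47), just in front of the shelf's edge. I'll take a second view shifted left and forward.

carry_out(
  deltas=[0,0,0,0.02,-0.05,-0.02,-1,0,0,0,0.03,-0.05,-0.03,-1,0,0,0,0,0,0,-1,0,0,0,0,0,0,-1],
)

```text
clock: 7.25
eef_pos: [557.5, -66.3, 249.6]
tool_rot: [-3.141, 0.009, 0.01]
force: [-0.2, -0.1, -0.8]
width: 85.3
gripper_force: 0.0
```

```bash
python3 - <<'E'
from h import *
s=st();W=ctrl.calibration("wrist");w=ctrl.get_image("wrist")[:,:,::-1];cv2.imwrite("pics/w3.png",w)
np.savez("w3.npz",**W)
a=cv2.resize(cv2.imread("pics/w2.png")[0:80,140:480],None,fx=2.2,fy=2.2,interpolation=cv2.INTER_CUBIC)
b=cv2.resize(w[40:180,140:560],(748,249),interpolation=cv2.INTER_CUBIC)
cv2.imwrite("pics/eyes.png",np.vstack([a,b]));print(a.shape)
X=np.array([637.5,-160,32]);print(proj(W,X))
E
```

```text
7.25 [557.5 -66.3 249.6] [-3.141  0.009  0.01 ] F [-0.2 -0.1 -0.8] w 85.3 0.0
(176, 748, 3)
[401.21837063 103.78666746]
```

View pics/eyes.png

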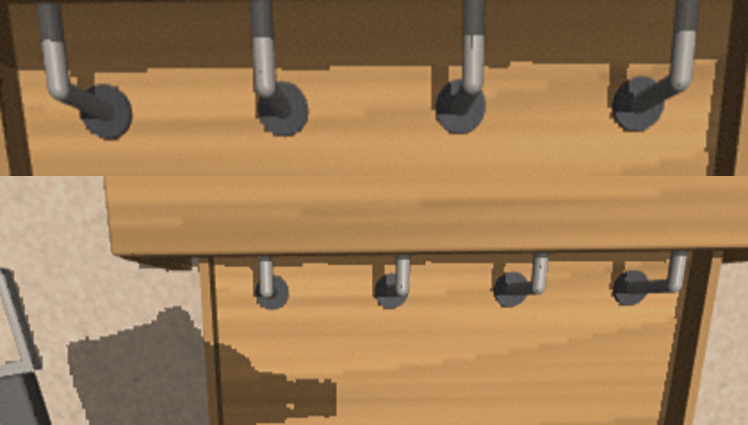

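```bash
python3 - <<'E'
from h import *
A=dict(np.load("w2.npz"));B=dict(np.load("w3.npz"))
fa=lambda p:(140+(p[0]+.5)/2.2-.5,(p[1]+.5)/2.2-.5)
fb=lambda p:(140+p[0]/1.781,40+p[1]/1.781)
for nm,a,b,z in [("base",[(106,111),(283,108),(459,107),(638,104)],[(272,116),(390,115),(510,113),(630,111)],13),("top",[(58,93),(265,93),(472,88),(682,84)],[(266,118),(402,116),(540,116),(676,114)],56)]:
    for p,q in zip(a,b): 
        t=tri((A,fa(p)),(B,fb(q)));print(nm,t[0].round(1),t[1],at(A,fa(p),z).round(1),at(B,fb(q),z).round(1))
E
```

```text
base [635.2 -38.8  15. ] [np.float64(0.0), np.float64(0.0)] [635.5 -38.   13. ] [635.2 -38.6  13. ]
base [ 637.1 -116.    13.2] [np.float64(0.5), np.float64(0.5)] [ 637.5 -116.2   13. ] [ 636.7 -115.8   13. ]
base [ 638.6 -193.8   14.1] [np.float64(0.1), np.float64(0.1)] [ 638.7 -193.8   13. ] [ 638.7 -194.2   13. ]
base [ 640.8 -272.7   12.5] [np.float64(0.0), np.float64(0.0)] [ 640.6 -272.5   13. ] [ 640.8 -272.5   13. ]
top [633.2 -38.6  60.7] [np.float64(0.2), np.float64(0.2)] [634.3 -36.6  56. ] [633.2 -38.1  56. ]
top [ 634.7 -116.4   59.5] [np.float64(0.4), np.float64(0.4)] [ 635.  -115.6   56. ] [ 635.1 -117.1   56. ]
top [ 635.7 -193.5   65.4] [np.float64(0.0), np.float64(0.0)] [ 637.5 -194.5   56. ] [ 635.9 -197.2   56. ]
top [ 637.7 -270.8   64.4] [np.float64(0.2), np.float64(0.2)] [ 639.7 -274.2   56. ] [ 637.9 -275.9   56. ]
```

Eye legs fit within a millimetre (z≈13 at the base, 78 spacing, yaw 1.26°). Next, the tools.

carry_out(
  deltas=[0,0,0,-0.011,-0.052,0,-1,0,0,0,-0.011,-0.052,0,-1,0,0,0,-0.011,-0.052,0,-1,0,0,0,-0.011,-0.052,0,-1,0,0,0,-0.011,-0.052,0,-1,0,0,0,0,0,0,-1,0,0,0,0,0,0,-1],
)

```text
clock: 8.18
eef_pos: [501.1, 191.7, 250.1]
tool_rot: [3.141, 0.008, 0.008]
force: [0.3, -0.1, 0.3]
width: 85.2
gripper_force: 0.0
```

```bash
python3 - <<'E'
from h import *
s=st();W=ctrl.calibration("wrist");w=ctrl.get_image("wrist")[:,:,::-1];cv2.imwrite("pics/w4.png",w)
np.savez("w4.npz",**W)
E
```

```text
8.18 [501.1 191.7 250.1] [3.141 0.008 0.008] F [ 0.3 -0.1  0.3] w 85.2 0.0
```

carry_out(
  deltas=[0,0,0,0,-0.05,0,-1,0,0,0,0,-0.05,0,-1,0,0,0,0,-0.05,0,-1,0,0,0,0,0,0,-1,0,0,0,0,0,0,-1],
)

```text
clock: 8.85
eef_pos: [500.6, 341.3, 250.3]
tool_rot: [3.141, 0.008, 0.007]
force: [0.3, -1.2, -0.4]
width: 85.4
gripper_force: 0.0
```

```bash
python3 - <<'E'
from h import *
s=st();W=ctrl.calibration("wrist");w=ctrl.get_image("wrist")[:,:,::-1];cv2.imwrite("pics/w5.png",w)
np.savez("w5.npz",**W)
a=cv2.imread("pics/w4.png")
cv2.imwrite("pics/w45.png",np.vstack([a[0:260],w[0:260]]))
E
```

```text
8.85 [500.6 341.3 250.3] [3.141 0.008 0.007] F [ 0.3 -1.2 -0.4] w 85.4 0.0
```

View pics/w45.png

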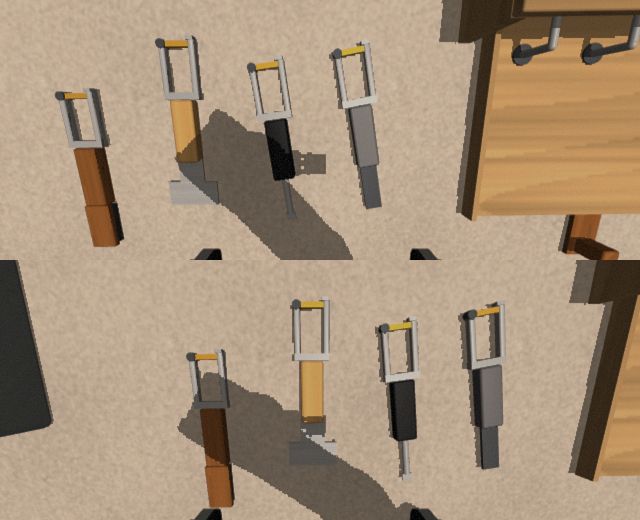

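Four tools, left to right in both views: brush (brown), scraper (pale wood with blade), driver (black with shaft), rasp (grey with dark bar). All match their descriptions, and the green one is elsewhere.

```bash
cat > tools.py <<'E'
from h import *
D={"brush":[(76,96),(87,144),(206,97),(210,145)],"scraper":[(174,43),(182,97),(311,45),(312,97)],"driver":[(267,66),(273,117),(398,67),(402,117)],"rasp":[(350,50),(358,102),(485,53),(488,104)]}
A=dict(np.load("w4.npz"));B=dict(np.load("w5.npz"))
for n,(g,b,g2,b2) in D.items():
    tg=tri((A,g),(B,g2))[0];tb=tri((A,b),(B,b2))[0]
    G=(at(A,g,15)+at(B,g2,15))/2;K=(at(A,b,17)+at(B,b2,17))/2
    d=(G-K)[:2];L=np.linalg.norm(d);d/=L
    print(n,"heights",tg[2].round(0),tb[2].round(0),"len",L.round(1),"yaw deg",np.degrees(np.arctan2(d[1],d[0])).round(2),"origin",(K[:2]-36*d).round(1),(G[:2]-91*d).round(1))
E
python3 tools.py; python3 - <<'E'
import cv2,numpy as np
a=cv2.imread("pics/w4.png")[30:250,40:390];b=cv2.imread("pics/w5.png")[30:250,170:520]
cv2.imwrite("pics/tz.png",cv2.resize(b,None,fx=2.2,fy=2.2,interpolation=cv2.INTER_CUBIC))
E
```

```text
brush heights 15.0 9.0 len 54.6 yaw deg 2.24 origin [496.3 464.8] [495.9 464.8]
scraper heights 19.0 16.0 len 55.8 yaw deg 2.5 origin [551.2 344.3] [551.9 344.3]
driver heights 10.0 20.0 len 55.3 yaw deg 7.22 origin [530.1 236.8] [530.3 236.9]
rasp heights 18.0 19.0 len 55.7 yaw deg 11.38 origin [546.9 135.9] [547.6 136.1]
```

View pics/tz.png

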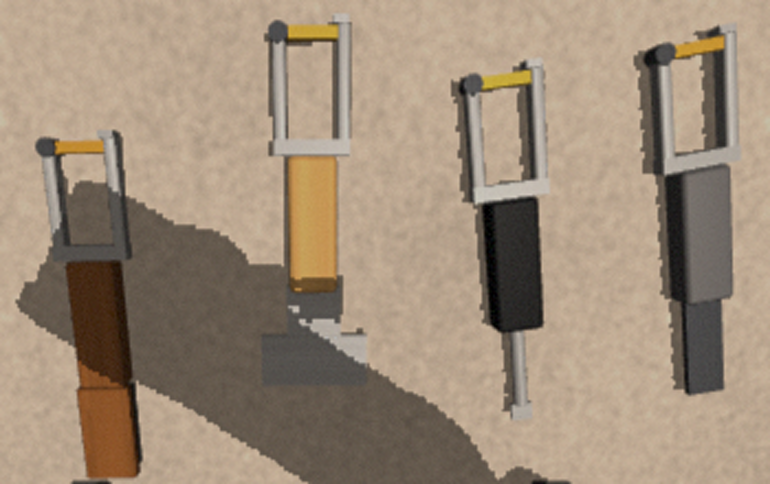

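```bash
python3 - <<'E'
from h import *
delta([535.4,133.6,3],0.199)
E
```

```text
rot deg [ 1.000e-02  4.300e-01 -1.105e+01] shift m (tool now) [0.0352 0.2072 0.2474] (tool after) [-0.0071  0.21    0.2475]
```

carry_out(
  deltas=[0,0.4,-5.5,0,0,0,-1,0,0,-5.5,0,0,0,-1,0,0,0,-0.007,0.0525,0.03,-1,0,0,0,0,0.0525,0.03,-1,0,0,0,0,0.0525,0.03,-1,0,0,0,0,0.0525,0.03,-1,0,0,0,0,0,0.05,-1,0,0,0,0,0,0.05,-1,0,0,0,0,0,0,-1],
)

```text
clock: 10.02
eef_pos: [532.3, 133.5, 28.0]
tool_rot: [3.141, 0.007, 0.199]
force: [-0.3, 0.0, 0.7]
width: 85.6
gripper_force: 0.0
```

```bash
python3 - <<'E'
from h import *
delta([535.4,133.6,3],0.199)
s=st();W=ctrl.calibration("wrist");w=ctrl.get_image("wrist")[:,:,::-1];cv2.imwrite("pics/w6.png",w)
a=np.radians(11.4);u=np.array([np.cos(a),np.sin(a),0])
for x in (-40,32,91): print(proj(W,np.array([547.2,136,22 if x<40 else 15])+x*u).round(0))
E
```

```text
rot deg [0.02 0.42 0.  ] shift m (tool now) [0.0032 0.0005 0.0249] (tool after) [0.003  0.0005 0.025 ]
10.03 [532.3 133.5  28. ] [3.141 0.007 0.199] F [-0.3  0.   0.7] w 85.6 0.0
[316. 294.]
[317. 162.]
[317.  29.]
```

View pics/w6.png

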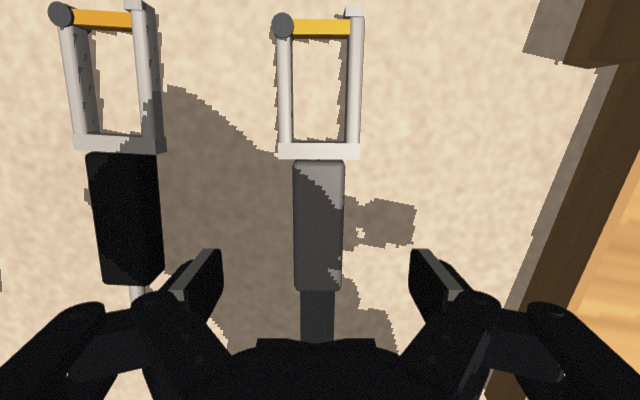

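The crop shows the grey rasp centred under the fingers (handle at 318, gate at (319,29)), matching the projection. Grip and lift.

carry_out(
  deltas=[0,0.4,0,0.003,0,0.015,-1,0,0,0,0,0,0.01,-1,0,0,0,0,0,0,1,0,0,0,0,0,0,1,0,0,0,0,0,0,1,0,0,0,0,0,0,1,0,0,0,0,0,0,1,0,0,0,0,0,0,1,0,0,0,0,0,-0.02,1,0,0,0,0,0,-0.04,1,0,0,0,0,0,-0.05,1,0,0,0,0,0,0,1],
)

```text
clock: 11.58
eef_pos: [539.3, 138.7, 118.9]
tool_rot: [-3.138, -0.014, 0.202]
force: [1.7, 0.3, -2.8]
width: 24.7
gripper_force: 59.5
```

```bash
python3 - <<'E'
from h import *
st();delta([520.5,-273.5,113],0.022)
E
```

```text
11.57 [539.3 138.7 118.9] [-3.138 -0.014  0.202] F [ 1.7  0.3 -2.8] w 24.7 59.5
rot deg [-0.25 -0.78 10.29] shift m (tool now) [-0.101   0.4001  0.0032] (tool after) [-0.0278  0.4117  0.0059]
```

carry_out(
  deltas=[0,-0.4,5.2,0,0,0,1,0,-0.4,5.1,0,0,0,1,0,0,0,-0.0035,0.0515,0,1,0,0,0,-0.0035,0.0515,0,1,0,0,0,-0.0035,0.0515,0,1,0,0,0,-0.0035,0.0515,0,1,0,0,0,-0.0035,0.0515,0,1,0,0,0,-0.0035,0.0515,0,1,0,0,0,-0.0035,0.0515,0,1,0,0,0,-0.0035,0.05,0,1,0,0,0,0,0,0,1,0,0,0,0,0,0,1],
)

```text
clock: 13.08
eef_pos: [517.3, -272.8, 113.8]
tool_rot: [-3.138, 0.009, 0.022]
force: [0.3, -0.1, -2.3]
width: 24.5
gripper_force: 59.8
```

```bash
python3 - <<'E'
from h import *
s=st();delta([520.5,-273.5,17],0.022,s)
W=ctrl.calibration("wrist");w=ctrl.get_image("wrist")[:,:,::-1];cv2.imwrite("pics/w7.png",w);np.savez("w7.npz",**W)
E
```

```text
13.07 [ 517.3 -272.8  113.8] [-3.138  0.009  0.022] F [ 0.3 -0.1 -2.3] w 24.5 59.8
rot deg [-0.21  0.52 -0.01] shift m (tool now) [0.0041 0.0011 0.0967] (tool after) [0.0032 0.0007 0.0968]
```

View pics/w7.png

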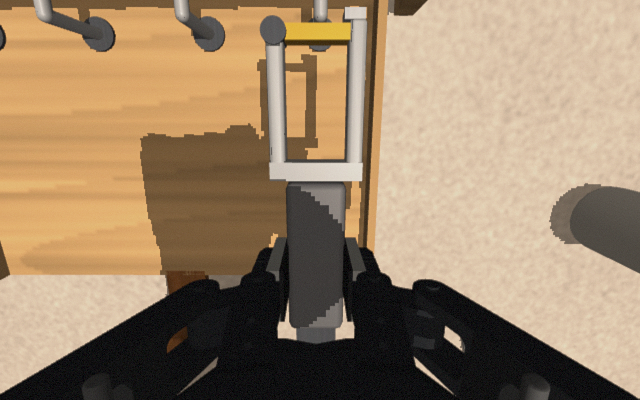

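The rasp is held straight, with its mouth centre at about (317.5,31) and its back bar at (316,171). I'll work out where they are relative to the TCP.

```bash
cat > held.py <<'E'
from h import *
def held(f,g,b,s,dz=3):
    "gate centre px, back-bar centre px -> mouth & bar relative to the TCP (world axes), tool yaw"
    W=dict(np.load(f)) if isinstance(f,str) else f
    z=s["eef_pos"][2]-dz
    G=at(W,g,z+15);K=at(W,b,z+17);d=(G-K)[:2];L=np.linalg.norm(d)
    print("len",L.round(1),"yaw deg",np.degrees(np.arctan2(d[1],d[0])).round(2),"tool yaw",np.degrees(s["tool_rot"][2]).round(2),"mouth-TCP",(G-s["eef_pos"])[:2].round(1),"bar-TCP",(K-s["eef_pos"])[:2].round(1))
E
python3 - <<'E'
from held import *
s=st();held("w7.npz",(317.5,31),(316,171),s)
E
```

```text
13.12 [ 517.8 -272.   114.2] [-3.138  0.008  0.024] F [-0.   0.  -2.5] w 24.5 59.8
len 53.0 yaw deg 0.69 tool yaw 1.35 mouth-TCP [98.7  0.9] bar-TCP [45.7  0.2]
```

carry_out(
  deltas=[0,0.3,0,0.005,0,0.03,1,0,0,0,0,0,0.035,1,0,0,0,0,0,0.02,1,0,0,0,0,0,0.01,1,0,0,0,0,0,0,1,0,0,0,0,0,0,1],
)

```text
clock: 13.88
eef_pos: [523.6, -273.4, 21.0]
tool_rot: [-3.14, 0.0, 0.022]
force: [0.0, 0.1, -3.4]
width: 25.1
gripper_force: 59.8
```

```bash
python3 - <<'E'
from h import *
s=st();delta([585,-271.2,17],0.022,s)
W=ctrl.calibration("wrist");w=ctrl.get_image("wrist")[:,:,::-1];np.savez("w8.npz",**W)
cv2.imwrite("pics/w8.png",cv2.resize(w[0:190,180:420],None,fx=3,fy=3,interpolation=cv2.INTER_CUBIC))
E
```

```text
13.88 [ 523.6 -273.4   21. ] [-3.14   0.     0.022] F [ 0.   0.1 -3.4] w 25.1 59.8
rot deg [-0.07  0.03  0.01] shift m (tool now) [ 0.0615 -0.0009  0.0039] (tool after) [ 0.0614 -0.0009  0.004 ]
```

View pics/w8.png

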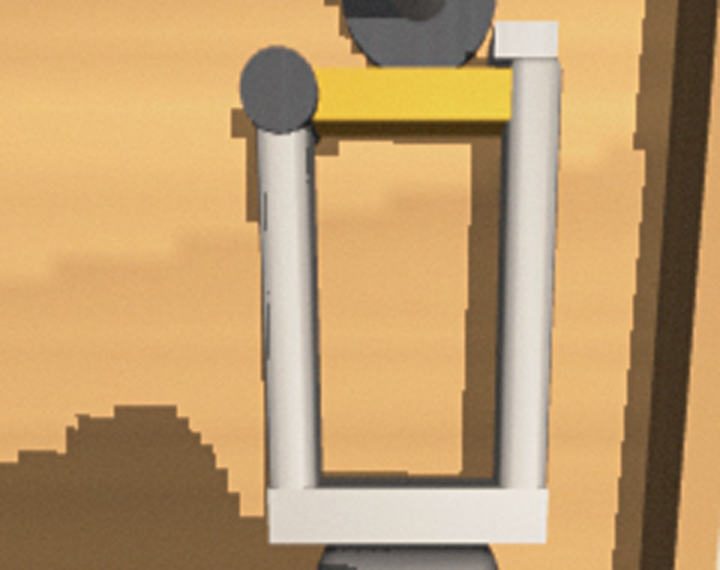

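The mouth's middle (412) lies 8 crop pixels, or 1 mm, left of the leg's base disc (420). That puts the rod slightly to the -y side, as wanted. Press in.

carry_out(
  deltas=[0,0,0,0.006,0,0.003,1,0,0,0,0.006,0,0,1,0,0,0,0.007,0,0,1,0,0,0,0.007,-0.0005,0,1,0,0,0,0.007,0,0,1,0,0,0,0.007,-0.0005,0,1,0,0,0,0.007,0,0,1,0,0,0,0.007,0,0,1,0,0,0,0.004,0,0,1,0,0,0,0.003,0,0,1,0,0,0,0,0,0,1],
)

```text
clock: 15.3
eef_pos: [585.2, -272.6, 18.4]
tool_rot: [3.141, -0.001, 0.021]
force: [-1.5, -2.0, 5.1]
width: 24.6
gripper_force: 60.8
```

```bash
python3 - <<'E'
from h import *
s=st();W=ctrl.calibration("wrist");w=ctrl.get_image("wrist")[:,:,::-1];np.savez("w9.npz",**W)
cv2.imwrite("pics/w9.png",w)
cv2.imwrite("pics/top9.png",ctrl.get_image("top")[:,:,::-1])
# tray position from its front edge: look along columns
T=ctrl.calibration("top")
print("rod/ gate predictions", proj(W,[640.5,-272.4,32]).round(0))
E
```

```text
15.3 [ 585.2 -272.6   18.4] [ 3.141e+00 -1.000e-03  2.100e-02] F [-1.5 -2.   5.1] w 24.6 60.8
rod/ gate predictions [319. 148.]
```

```bash
cat >> h.py <<'E'
def gate(im,box=None):
    h=cv2.cvtColor(im,cv2.COLOR_BGR2HSV);m=cv2.inRange(h,(20,165,110),(32,255,255))
    n,l,s,c=cv2.connectedComponentsWithStats(m)
    return [(s[i].tolist(),c[i].round(0).tolist()) for i in range(1,n) if s[i][4]>40]
E
python3 - <<'E'
from h import *
for f in ("w7","w9"): print(f,gate(cv2.imread(f"pics/{f}.png")))
a,b=cv2.imread("pics/top2.png"),cv2.imread("pics/top9.png")
for c in (325,340,395): # tray front edge rows
    print(c,[ (np.argmax(np.abs(np.diff(x[205:260,c].astype(int).sum(1)))) +205) for x in (a,b)])
E
```

```text
w7 [([285, 22, 65, 18, 1095], [317.0, 31.0])]
w9 []
325 [np.int64(232), np.int64(214)]
340 [np.int64(232), np.int64(213)]
395 [np.int64(241), np.int64(213)]
```

```bash
python3 - <<'E'
from h import *
a=cv2.imread("pics/w9.png")[0:300,100:500]
t=[cv2.resize(cv2.imread(f"pics/{f}.png")[150:250,280:420],(420,300),interpolation=cv2.INTER_CUBIC) for f in ("top2","top9")]
cv2.imwrite("pics/c9.png",cv2.resize(np.vstack([np.hstack([a,np.zeros((300,20,3),np.uint8)]),t[1]]),(420,600)))
E
```

```text
(no output)
```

View pics/c9.png

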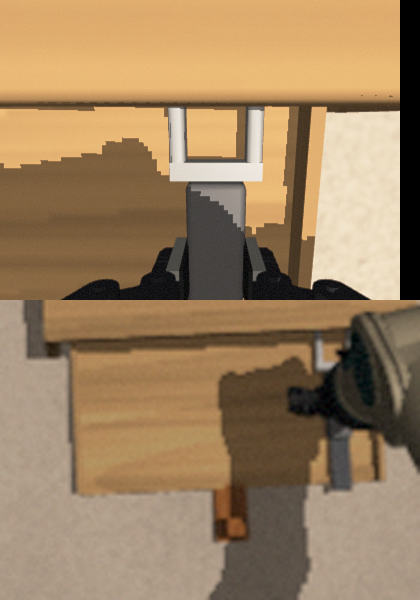

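The view shows no rod inside the hook: the tray slid about 50 mm home instead, and the tool was pressing on the floor (Fz +5), which dragged it. To recover, I'll lay the rasp flat in the tray, pull the tray out again by its handle and regrip. Then I'll insert higher, faster and nearer the gate's free tip.

carry_out(
  deltas=[0,0,0,-0.008,0,-0.001,1,0,0,0,0,0,0,1,0,0,0,0,0,0.001,0.2,0,0,0,0,0,0,0.2,0,0,0,0,0,0,0.2,0,0,0,0,0,-0.03,0.2,0,0,0,0,0,-0.04,0.2,0,0,0,-0.02,0,-0.05,0.2],
)

```text
clock: 16.4
eef_pos: [556.6, -270.9, 137.4]
tool_rot: [-3.138, 0.002, 0.023]
force: [-0.3, -0.6, 1.7]
width: 33.8
gripper_force: 0.0
```

```bash
python3 - <<'E'
from h import *
s=st();W=ctrl.calibration("wrist");w=ctrl.get_image("wrist")[:,:,::-1];cv2.imwrite("pics/w10.png",w);np.savez("w10.npz",**W)
t=ctrl.get_image("top")[:,:,::-1];cv2.imwrite("pics/top10.png",t);T=ctrl.calibration("top")
# handle: reddish-brown blob in the top view
h=cv2.cvtColor(t,cv2.COLOR_BGR2HSV);m=cv2.inRange(h,(3,130,50),(14,255,255));n,l,S,c=cv2.connectedComponentsWithStats(m)
for i in range(1,n):
    if S[i][4]>25: print("top",S[i],c[i].round(1))
h=cv2.cvtColor(w,cv2.COLOR_BGR2HSV);m=cv2.inRange(h,(3,130,40),(14,255,255));n,l,S,c=cv2.connectedComponentsWithStats(m)
for i in range(1,n):
    if S[i][4]>40: print("wrist",S[i],c[i].round(1))
for x in (405.4,456): print(x,proj(T,[x,-160,55]).round(0),proj(W,[x,-160,55]).round(0))
print("wrist row of front edge, cols:",proj(W,[498,-230,12]).round(0))
E
```

```text
16.4 [ 556.6 -270.9  137.4] [-3.138e+00  2.000e-03  2.300e-02] F [-0.3 -0.6  1.7] w 33.8 0.0
top [479 203  10   9  51] [483.8 206.6]
top [152 211  10  40 355] [156.  231.4]
top [352 211  11  19 160] [356.7 220. ]
top [102 298  10  10  75] [106.8 302.3]
top [134 324  15  12 103] [140.6 329.6]
wrist [ 175  241   44   49 1495] [197.8 262.2]
405.4 [359. 244.] [187. 369.]
456 [359. 228.] [182. 320.]
wrist row of front edge, cols: [271. 254.]
```

```bash
python3 - <<'E'
from h import *
W=dict(np.load("w10.npz"));T=ctrl.calibration("top")
print(at(T,(357,230),30).round(0),at(W,(185,289),55).round(0),at(W,(197,241),12).round(0))
s=st();w=cv2.imread("pics/w10.png")
cv2.imwrite("pics/x.png",w)
for x,y in [(474,-160.7)]: delta([x,y,25],0.018,s)
h=cv2.cvtColor(w,cv2.COLOR_BGR2HSV)
print([ (r,h[r,170:225:6].tolist()) for r in (245,265,285)])
E
```

```text
[ 450. -157.   30.] [ 486. -165.   55.] [ 510. -161.   12.]
16.5 [ 557.6 -272.7  141.9] [ 3.14  -0.004  0.021] F [ 0.3 -0.2 -0.5] w 34.4 0.0
rot deg [ 0.1  -0.24  0.19] shift m (tool now) [-0.0817 -0.114   0.1164] (tool after) [-0.0816 -0.1135  0.1169]
[(245, [[15, 70, 178], [13, 119, 86], [13, 170, 81], [12, 171, 85], [11, 168, 79], [14, 191, 76], [13, 167, 84], [14, 159, 77], [15, 95, 107], [17, 102, 107]]), (265, [[15, 59, 211], [14, 53, 106], [12, 176, 77], [14, 175, 86], [13, 195, 76], [13, 174, 79], [14, 182, 73], [11, 166, 83], [18, 59, 108], [15, 55, 111]]), (285, [[16, 58, 203], [143, 102, 10], [155, 81, 19], [0, 0, 4], [60, 14, 18], [60, 27, 19], [13, 203, 44], [14, 184, 83], [12, 170, 45], [14, 59, 112]])]
```

carry_out(
  deltas=[0,0,0,-0.031,-0.038,0,-1,0,0,0,-0.03,-0.038,0,-1,0,0,0,-0.03,-0.038,0,-1,0,0,0,0,0,0.05,-1,0,0,0,0,0,0.04,-1,0,0,0,0,0,0.027,-1,0,0,0,0,0,0,1,0,0,0,0,0,0,1,0,0,0,0,0,0,1,0,0,0,0,0,0,1,0,0,0,0,0,0,1,0,0,0,0,0,0,1],
)

```text
clock: 18.0
eef_pos: [463.2, -159.3, 21.5]
tool_rot: [-3.14, -0.0, 0.022]
force: [-1.1, 1.4, 5.7]
width: 19.3
gripper_force: 60.2
```

carry_out(
  deltas=[0,0,0,-0.004,0,0,1,0,0,0,-0.006,0,0,1,0,0,0,-0.008,0,0,1,0,0,0,-0.008,0,0,1,0,0,0,-0.008,0,0,1,0,0,0,-0.006,0,0,1,0,0,0,-0.004,0,0,1,0,0,0,0,0,0,1],
)

```text
clock: 19.0
eef_pos: [419.1, -160.3, 21.5]
tool_rot: [-3.14, -0.001, 0.022]
force: [-0.2, 2.1, 9.6]
width: 19.3
gripper_force: 60.8
```

carry_out(
  deltas=[0,0,0,-0.003,0,0,1,0,0,0,-0.003,0,0,1,0,0,0,-0.002,0,0,1,0,0,0,0,0,0,1,0,0,0,0,0,0,1],
)

```text
clock: 19.62
eef_pos: [411.7, -160.5, 21.5]
tool_rot: [-3.14, -0.001, 0.022]
force: [1.5, 2.2, 8.3]
width: 19.0
gripper_force: 60.7
```

carry_out(
  deltas=[0,0,0,-0.003,0,0,1,0,0,0,-0.003,0,0,1,0,0,0,0,0,0,1,0,0,0,0,0,0,1],
)

```text
clock: 20.12
eef_pos: [405.5, -160.6, 21.5]
tool_rot: [-3.14, -0.001, 0.023]
force: [1.1, 1.6, 9.5]
width: 18.9
gripper_force: 60.7
```

carry_out(
  deltas=[0,0,0,-0.003,0,0,1,0,0,0,-0.002,0,0,1,0,0,0,0,0,0,1,0,0,0,0,0,0,1],
)

```text
clock: 20.62
eef_pos: [405.3, -160.6, 21.5]
tool_rot: [-3.139, -0.009, 0.023]
force: [10.1, 0.7, -0.2]
width: 19.1
gripper_force: 59.4
```

carry_out(
  deltas=[0,0,0,0.003,0,0,1,0,0,0,0,0,0,-1,0,0,0,0,0,0,-1,0,0,0,0,0,-0.05,-1,0,0,0,0,0,-0.05,-1,0,0,0,0.036,0.0365,0,0.2,0,0,0,0.036,0.0365,0,0.2,0,0,0,0.036,0.0365,0,0.2,0,0,0,0,0,0,0.2,0,0,0,0,0,0,0.2],
)

```text
clock: 21.88
eef_pos: [511.4, -267.5, 119.3]
tool_rot: [-3.139, 0.005, 0.022]
force: [-0.5, 0.5, -0.2]
width: 34.3
gripper_force: 0.0
```

```bash
cat > look.py <<'E'
from h import *
def look(name,zt=27):
    "gate centre of every brass gate in the wrist view, on plane z=zt"
    s=st();W=ctrl.calibration("wrist");w=ctrl.get_image("wrist")[:,:,::-1].copy();cv2.imwrite(f"pics/{name}.png",w);np.savez(f"{name}.npz",**W)
    for b,c in gate(w): print("gate px",b,at(W,c,zt)[:2].round(1))
    return s,W,w
E
python3 - <<'E'
from look import *
s,W,w=look("w11")
delta([519.3,-273.7,16],0.022,s)
# grey handle extents: bright white back bar
g=cv2.cvtColor(w,cv2.COLOR_BGR2HSV);m=((g[...,1]<40)&(g[...,2]>130)).astype(np.uint8)
n,l,S,c=cv2.connectedComponentsWithStats(m)
for i in range(1,n):
    if S[i][4]>150: print("white",S[i],c[i].round(0),at(W,c[i],29)[:2].round(0))
E
```

```text
21.88 [ 511.4 -267.5  119.3] [-3.139  0.005  0.022] F [-0.5  0.5 -0.2] w 34.3 0.0
gate px [306, 54, 37, 10, 360] [ 617.4 -270.5]
rot deg [-0.17  0.26  0.02] shift m (tool now) [0.0083 0.0067 0.1032] (tool after) [0.0078 0.0064 0.1033]
white [ 296   46   56   99 1910] [325. 107.] [ 585. -272.]
white [309 149  29  44 754] [326. 165.] [ 544. -274.]
```

carry_out(
  deltas=[0,0.2,0,0.0066,0.0055,0.04,0.2,0,0,0,0,0,0.03,0.2,0,0,0,0,0,0.02,0.2,0,0,0,0,0,0.013,0.2,0,0,0,0,0,0,0.2,0,0,0,0,0,0,1,0,0,0,0,0,0,1,0,0,0,0,0,0,1,0,0,0,0,0,0,1,0,0,0,0,0,-0.005,1,0,0,0,0,0,0,1,0,0,0,0,0,0,1],
)

```text
clock: 23.42
eef_pos: [519.3, -273.4, 21.7]
tool_rot: [-3.14, -0.001, 0.022]
force: [-0.9, 0.2, -2.7]
width: 24.5
gripper_force: 60.6
```

```bash
python3 - <<'E'
from look import *
s,W,w=look("w12",35)
# leg base disc vs mouth: dark pixels near the expected disc
print("eye1 base px",proj(W,[640.5,-272.4,13]).round(1),"rod at z35",proj(W,[640.5,-272.4,35]).round(1))
g=w[0:60,250:400].astype(int).sum(2);m=(g<210).astype(np.uint8);n,l,S,c=cv2.connectedComponentsWithStats(m)
for i in range(1,n):
    if S[i][4]>60: print("dark",S[i],c[i].round(1)+[250,0])
E
```

```text
23.43 [ 519.3 -273.4   21.7] [-3.14e+00 -1.00e-03  2.20e-02] F [-0.9  0.2 -2.7] w 24.5 60.6
gate px [284, 28, 66, 18, 1121] [ 616.3 -271.6]
eye1 base px [320.1 -12.8] rod at z35 [320.9 -37.4]
dark [49  3 38 14 62] [315.9  12.5]
dark [ 30  44  69  16 323] [315.5  48.2]
```

carry_out(
  deltas=[0,0,0,0.01,-0.003,0,1,0,0,0,0,0,0,1,0,0,0,0,0,0,1,0,0,0,0.058,0,0,1,0,0,0,0,0,0,1,0,0,0,0,0,0,1],
)

```text
clock: 24.22
eef_pos: [586.7, -268.8, 21.7]
tool_rot: [-3.14, -0.0, 0.022]
force: [-0.2, 0.2, -2.9]
width: 24.3
gripper_force: 61.7
```

```bash
python3 - <<'E'
from look import *
s,W,w=look("w13",35)
t=ctrl.get_image("top")[:,:,::-1];cv2.imwrite("pics/top13.png",t);T=ctrl.calibration("top")
h=cv2.cvtColor(t,cv2.COLOR_BGR2HSV);m=cv2.inRange(h,(3,130,50),(14,255,255));n,l,S,c=cv2.connectedComponentsWithStats(m)
for i in range(1,n):
    if S[i][4]>25: print("top",S[i],c[i].round(1))
print("rod expected",proj(W,[640.5,-272.4,32]).round(0),proj(W,[640.5,-272.4,58]).round(0))
print(w[60:170:6,318].astype(int).sum(1))
E
```

```text
24.23 [ 586.7 -268.8   21.7] [-3.14  -0.     0.022] F [-0.2  0.2 -2.9] w 24.3 61.7
top [479 203  10   9  55] [483.6 206.6]
top [152 211  10  40 357] [156.  231.3]
top [352 226  11  21 187] [357.3 236.2]
top [102 298  10  10  78] [106.9 302.4]
top [134 324  14  12 103] [140.7 329.6]
rod expected [328. 151.] [330. 160.]
[514 524 530 540 543 542 541 539 464 277 297 179 188 182 329 322 573 582
 651]
```

```bash
python3 - <<'E'
from h import *
for f in ("top2","top10","top13"):
    t=cv2.imread(f"pics/{f}.png");h=cv2.cvtColor(t,cv2.COLOR_BGR2HSV);m=cv2.inRange(h,(3,130,50),(14,255,255))[195:260,340:375]
    ys,xs=np.nonzero(m);print(f,ys.min()+195,ys.max()+195,len(ys))
for f in ("w9","w13"):
    g=cv2.imread(f"pics/{f}.png").astype(int).sum(2)
    for r in (118,130,142,150,158): print(f,r,g[r,276:366:5])
E
```

```text
top2 200 248 194
top10 199 229 172
top13 198 246 197
w9 118 [669 599 335 549 542 551 546 547 546 543 550 558 546 295 196 580 676 593]
w9 130 [661 621 277 536 540 535 535 541 553 534 543 538 538 289 198 606 675 571]
w9 142 [659 631 263 541 546 545 543 547 547 548 549 541 314 290 204 620 680 553]
w9 150 [654 646 261 532 527 536 532 531 529 537 531 532 302 280 217 622 675 547]
w9 158 [650 653 255 275 277 275 278 277 279 279 276 282 280 283 239 638 680 530]
w13 118 [666 586 397 520 520 269 241 155 328 399 565 711 611 451 188 599 681 589]
w13 130 [667 604 337 544 543 290 152 152 155 404 569 707 602 428 197 605 682 561]
w13 142 [661 625 288 560 560 567 354 323 326 351 540 589 557 239 215 632 685 546]
w13 150 [661 635 270 559 557 554 556 525 319 323 327 313 331 307 226 639 680 547]
w13 158 [652 652 275 566 573 576 571 572 566 578 575 570 311 306 252 640 679 527]
```

```bash
python3 - <<'E'
from h import *
W=dict(np.load("w13.npz"));w=cv2.imread("pics/w13.png");g=w.astype(int).sum(2)
m=(g[100:150,296:340]<250);ys,xs=np.nonzero(m);print("disc",xs.mean()+296,ys.min()+100,ys.max()+100,ys.mean()+100)
print("disc world if bottom row", at(W,(xs.mean()+296,ys.max()+100),13).round(1))
print(g[100:185:3,318], g[100:185:3,331])
c=cv2.resize(w[60:200,240:400],None,fx=3.5,fy=3.5,interpolation=cv2.INTER_CUBIC)
cv2.imwrite("pics/c13.png",c)
for r in (150,157,165,176): print(r,at(W,(316,r),36).round(1)[:2])
E
```

```text
disc 311.4640883977901 115 149 127.28729281767956
disc world if bottom row [ 639.4 -265.3   13. ]
[543 531 486 450 390 199 297 295 180 187 200 199 182 280 324 329 317 328
 330 573 581 396 209 686 677 673 666 666 668] [543 532 494 444 392 283 711 708 710 709 707 703 702 690 589 523 412 320
 499 582 317 300 216 692 679 677 675 671 681]
150 [ 641.4 -267.4]
157 [ 638.6 -267.5]
165 [ 635.2 -267.6]
176 [ 630.6 -267.7]
```

The pixel profiles show the rod inside the hook at tool x≈54, with the tray about 8 mm home. I'll press a little further, then pull back: that tests the clip and draws the tray out to its stop.

carry_out(
  deltas=[0,0,0,0.013,0,0,1,0,0,0,0,0,0,1,0,0,0,-0.015,0,0,1,0,0,0,-0.015,0,0,1,0,0,0,-0.008,0,0,1,0,0,0,-0.005,0,0,1,0,0,0,0,0,0,1,0,0,0,0,0,0,1],
)

```text
clock: 25.32
eef_pos: [558.1, -269.6, 22.3]
tool_rot: [-3.14, -0.002, 0.022]
force: [1.6, -1.2, -2.5]
width: 24.3
gripper_force: 61.7
```

carry_out(
  deltas=[0,0,0,-0.004,0,0,1,0,0,0,-0.003,0,0,1,0,0,0,0,0,0,1,0,0,0,0,0,0,1],
)

```text
clock: 25.82
eef_pos: [550.3, -269.6, 22.1]
tool_rot: [-3.14, -0.001, 0.022]
force: [0.9, 0.4, -1.3]
width: 24.4
gripper_force: 61.7
```

carry_out(
  deltas=[0,0,0,-0.003,0,0,1,0,0,0,-0.003,0,0,1,0,0,0,0,0,0,1,0,0,0,0,0,0,1],
)

```text
clock: 26.32
eef_pos: [548.6, -269.6, 22.7]
tool_rot: [-3.139, -0.01, 0.023]
force: [10.4, -1.5, -5.9]
width: 24.2
gripper_force: 61.1
```

Clipped: the pull meets the tray's stop with the rod at tool x≈85, behind the gate. Lay the rasp down and leave.

carry_out(
  deltas=[0,0,0,0.012,0,0,1,0,0,0,0.013,0,0,1,0,0,0,0.012,0,0,1,0,0,0,0,0,0.003,1,0,0,0,0,0,0.003,1,0,0,0,0,0,0,1,0,0,0,0,0,0,0.2,0,0,0,0,0,0,0.2,0,0,0,0,0,0,0.2,0,0,0,0,0,-0.03,0.2,0,0,0,0,0,-0.04,0.2,0,0,0,-0.02,0,-0.06,0.2],
)

```text
clock: 27.82
eef_pos: [561.4, -269.0, 145.3]
tool_rot: [-3.138, -0.0, 0.023]
force: [0.3, -0.5, 0.8]
width: 34.2
gripper_force: 0.0
```

carry_out(
  deltas=[0,0,0,-0.008,-0.058,-0.01,-1,0,0,0,-0.008,-0.058,-0.01,-1,0,0,0,-0.008,-0.058,-0.01,-1,0,0,0,-0.008,-0.058,-0.01,-1,0,0,0,-0.008,-0.058,-0.01,-1,0,0,0,-0.008,-0.058,-0.01,-1,0,0,0,-0.008,-0.058,0,-1,0,0,0,0,-0.058,0,-1,0,0,0,0,-0.04,0,-1,0,0,0,0,0,0,-1,0,0,0,0,0,0,-1],
)

```text
clock: 29.2
eef_pos: [494.3, 231.8, 205.9]
tool_rot: [-3.141, -0.001, 0.022]
force: [-0.1, -0.2, 0.3]
width: 85.3
gripper_force: 0.0
```

```bash
cat > bench.py <<'E'
from look import *
import sys
def bench(name):
    s,W,w=look(name,15)
    # back bars / arms: bright grey pixels; hook of each gate -> bar centre by fitting arms
    g=cv2.cvtColor(w,cv2.COLOR_BGR2HSV)
    for b,c in gate(w):
        if b[4]<60: continue
        G=at(W,c,15); best=None
        # score yaw by brightness of the gate-to-tail line model: arms bright, handle mid different from bench
        # model points: arms at y=+-16.5 (x 45..85, z 17), bar x=36
        for a in np.radians(np.arange(-25,36,0.5)):
            u=np.array([np.cos(a),np.sin(a),0]);v=np.array([-u[1],u[0],0]);sc=0
            for dx in (-3,0,3):
                O=G-(91+dx)*u
                P=[O*[1,1,0]+x*u+y*v+[0,0,17] for x in range(46,84,3) for y in (-16.5,16.5)]+[O*[1,1,0]+36*u+y*v+[0,0,17] for y in range(-12,13,4)]
                q=np.array([proj(W,p) for p in P]).round().astype(int)
                ok=(q[:,0]>=0)&(q[:,0]<640)&(q[:,1]>=0)&(q[:,1]<400)
                if ok.sum()<20: continue
                q=q[ok];sc=(-(g[q[:,1],q[:,0],1].astype(float))).mean()
                if best is None or sc>best[0]: best=(sc,a,O[:2].copy(),u.copy())
        if best:
            O=np.r_[best[2],22];q=proj(W,O).round().astype(int)
            col=w[q[1]-2:q[1]+3,q[0]-2:q[0]+3].reshape(-1,3).mean(0)[::-1].round() if 2<q[0]<637 and 2<q[1]<397 else None
            print("  yaw",np.degrees(best[1]).round(1),"score",round(best[0],1),"origin",best[2].round(1),"handle rgb",col,"grip(-8)",(best[2]-8*best[3][:2]).round(1))
    return s
if __name__=="__main__": bench(sys.argv[1])
E
python3 bench.py w14
```

```text
29.2 [494.3 231.8 205.9] [-3.141e+00 -1.000e-03  2.200e-02] F [-0.1 -0.2  0.3] w 85.3 0.0
gate px [290, 49, 26, 10, 156] [621.9 247.3]
  yaw 8.5 score -21.9 origin [529.  233.4] handle rgb [41. 40. 38.] grip(-8) [521.1 232.3]
```

carry_out(
  deltas=[0,0,-6.8,0,0,0.03,-1,0,0,0,0.0277,0.0017,0.05,-1,0,0,0,0,0,0.05,-1,0,0,0,0,0,0.04,-1,0,0,0,0,0,0,-1,0,0,0,0,0,0,-1],
)

```text
clock: 30.0
eef_pos: [523.3, 235.2, 37.6]
tool_rot: [-3.139, -0.003, 0.14]
force: [-0.3, 0.3, 0.7]
width: 85.4
gripper_force: 0.0
```

```bash
python3 bench.py w15; python3 - <<'E'
from h import *
w=cv2.imread("pics/w15.png")
g=w.astype(int).sum(2)
for r in (170,200,230,250): 
    x=np.nonzero(g[r,250:400]<160)[0]+250;print(r,x.min() if len(x) else None,x.max() if len(x) else None)
E
```

```text
30.0 [523.3 235.2  37.6] [-3.139e+00 -3.000e-03  1.400e-01] F [-0.3  0.3  0.7] w 85.4 0.0
gate px [292, 44, 53, 14, 682] [621.4 247.4]
  yaw 2.5 score -22.8 origin [533.5 243.6] handle rgb [13. 13. 13.] grip(-8) [525.5 243.3]
170 None None
200 293 340
230 294 340
250 294 339
```

carry_out(
  deltas=[0,0,0,0,0,0.02,-1,0,0,0,0,0,0.0145,-1,0,0,0,0,0,0,-1,0,0,0,0,0,0,1,0,0,0,0,0,0,1,0,0,0,0,0,0,1,0,0,0,0,0,0,1,0,0,0,0,0,0,1,0,0,0,0,0,0,1,0,0,0,0,0,-0.02,1,0,0,0,0,0,-0.05,1,0,0,0,0,0,-0.05,1],
)

```text
clock: 31.55
eef_pos: [521.6, 235.0, 123.5]
tool_rot: [-3.14, -0.0, 0.141]
force: [0.8, 1.0, -2.2]
width: 24.7
gripper_force: 59.5
```

```bash
python3 - <<'E'
from h import *
s=st();delta([517,-195,120],0.022,s)
E
```

```text
31.55 [521.6 235.  123.5] [-3.14  -0.     0.141] F [ 0.8  1.  -2.2] w 24.7 59.5
rot deg [-0.11 -0.02  6.83] shift m (tool now) [-0.0651  0.4251  0.0027] (tool after) [-0.0141  0.4298  0.0035]
```

carry_out(
  deltas=[0,0,6.8,0,0,0,1,0,0,0,-0.002,0.0535,0,1,0,0,0,-0.002,0.0535,0,1,0,0,0,-0.002,0.0535,0,1,0,0,0,-0.002,0.0535,0,1,0,0,0,-0.002,0.0535,0,1,0,0,0,-0.002,0.0535,0,1,0,0,0,-0.001,0.0535,0,1,0,0,0,0,0.0525,0,1,0,0,0,0,0,0.03,1,0,0,0,0,0,0,1,0,0,0,0,0,0,1],
)

```text
clock: 33.05
eef_pos: [519.2, -190.6, 92.1]
tool_rot: [-3.139, -0.002, 0.024]
force: [0.2, 0.7, -1.6]
width: 24.8
gripper_force: 59.7
```

```bash
python3 - <<'E'
from look import *
s,W,w=look("w16",85)
delta([520,-192.4,22.5],0.022,s)
for n,(x,y) in {"e2":(638.7,-194),"e1":(640.5,-272.4)}.items(): print(n,proj(W,[x,y,13]).round(0))
g=w.astype(int).sum(2);m=((g<210)&(g>60)).astype(np.uint8);m[:, :]=m
n,l,S,c=cv2.connectedComponentsWithStats(m[0:110]);
for i in range(1,n):
    if 150<S[i][4]<1500: print("dark",S[i],c[i].round(0))
E
```

```text
33.05 [ 519.2 -190.6   92.1] [-3.139e+00 -2.000e-03  2.400e-02] F [ 0.2  0.7 -1.6] w 24.8 59.7
gate px [284, 21, 68, 18, 1169] [ 623.5 -188.9]
rot deg [-0.14 -0.14  0.12] shift m (tool now) [0.0006 0.002  0.0696] (tool after) [0.0008 0.0018 0.0696]
e2 [326.  34.]
e1 [447.  34.]
dark [  0   0   9  59 169] [ 3. 28.]
dark [537   0  37  14 287] [550.   5.]
dark [430  10  52  37 768] [454.  29.]
dark [280  38  71   9 338] [315.  41.]
dark [414  63  14  47 402] [420.  87.]
```

carry_out(
  deltas=[0,0,0,0,0.0018,0.03,1,0,0,0,0,0,0.025,1,0,0,0,0,0,0.0145,1,0,0,0,0,0,0,1,0,0,0,0,0,0,1,0,0,0,0,0,0,1],
)

```text
clock: 33.85
eef_pos: [519.5, -193.7, 22.4]
tool_rot: [-3.14, -0.003, 0.022]
force: [0.3, 0.0, -2.2]
width: 24.7
gripper_force: 59.7
```

```bash
python3 - <<'E'
from look import *
s,W,w=look("w17",32)
p=proj(W,[638.7,-194,13]);print(p)
g=w.astype(int).sum(2)
for r in (2,8,14): print(r,g[r,280:360:4])
E
```

```text
33.85 [ 519.5 -193.7   22.4] [-3.14e+00 -3.00e-03  2.20e-02] F [ 0.3  0.  -2.2] w 24.7 59.7
gate px [285, 20, 67, 20, 957] [ 619.8 -191. ]
[323.12180083  -6.47712151]
2 [583 579 579 579 588 320 349 353 363 328 354 365 353 345 347 345 353 558
 591 591]
8 [583 585 587 581 591 569 269 352 355 345 364 357 347 351 349 347 302 722
 726 724]
14 [594 589 592 593 585 591 597 169 359 348 357 364 349 364 342 579 341 727
 728 727]
```

carry_out(
  deltas=[0,0,0,0.01,0,0,1,0,0,0,0,0,0,1,0,0,0,0.058,0,0,1,0,0,0,0,0,0,1,0,0,0,0.012,0,0,1,0,0,0,0,0,0,1,0,0,0,-0.015,0,0,1,0,0,0,-0.015,0,0,1,0,0,0,-0.008,0,0,1,0,0,0,0,0,0,1,0,0,0,0,0,0,1],
)

```text
clock: 35.28
eef_pos: [561.5, -192.6, 21.8]
tool_rot: [-3.14, -0.002, 0.022]
force: [0.3, -0.2, -1.3]
width: 24.8
gripper_force: 60.2
```

carry_out(
  deltas=[0,0,0,-0.005,0,0,1,0,0,0,-0.005,0,0,1,0,0,0,0,0,0,1,0,0,0,0,0,0,1],
)

```text
clock: 35.78
eef_pos: [550.5, -192.8, 21.5]
tool_rot: [-3.14, -0.001, 0.022]
force: [0.9, 0.7, -1.6]
width: 24.5
gripper_force: 60.2
```

carry_out(
  deltas=[0,0,0,-0.004,0,0,1,0,0,0,-0.003,0,0,1,0,0,0,0,0,0,1,0,0,0,0,0,0,1],
)

```text
clock: 36.28
eef_pos: [546.3, -192.9, 21.9]
tool_rot: [-3.139, -0.006, 0.022]
force: [7.4, 0.4, -5.8]
width: 24.8
gripper_force: 59.7
```

The driver is clipped too (stop force at the expected 546). Lay it down and go and look at the scraper.

carry_out(
  deltas=[0,0,0,0.012,0,0,1,0,0,0,0.013,0,0,1,0,0,0,0.012,0,0,1,0,0,0,0,0,0.003,1,0,0,0,0,0,0.002,1,0,0,0,0,0,0,1,0,0,0,0,0,0,0.2,0,0,0,0,0,0,0.2,0,0,0,0,0,0,0.2,0,0,0,0,0,-0.03,0.2,0,0,0,0,0,-0.04,0.2,0,0,0,-0.02,0,-0.06,0.2],
)

```text
clock: 37.78
eef_pos: [560.9, -192.4, 146.2]
tool_rot: [-3.138, -0.001, 0.022]
force: [0.3, -1.5, 0.7]
width: 33.6
gripper_force: 0.0
```

carry_out(
  deltas=[0,0,0,-0.006,-0.06,-0.01,-1,0,0,0,-0.006,-0.06,-0.01,-1,0,0,0,-0.006,-0.06,-0.01,-1,0,0,0,-0.006,-0.06,-0.01,-1,0,0,0,-0.006,-0.06,-0.01,-1,0,0,0,0,-0.06,-0.01,-1,0,0,0,0,-0.06,0,-1,0,0,0,0,-0.06,0,-1,0,0,0,0,-0.05,0,-1,0,0,0,0,0,0,-1,0,0,0,0,0,0,-1],
)

```text
clock: 39.15
eef_pos: [519.0, 335.4, 206.5]
tool_rot: [-3.141, -0.001, 0.022]
force: [0.6, -1.0, -0.4]
width: 85.2
gripper_force: 0.0
```

```bash
python3 bench.py w18; python3 - <<'E'
from h import *
w=cv2.imread("pics/w18.png");h=cv2.cvtColor(w,cv2.COLOR_BGR2HSV)
W=dict(np.load("w18.npz"))
m=cv2.inRange(h,(14,100,150),(34,255,255));n,l,S,c=cv2.connectedComponentsWithStats(m)
for i in range(1,n):
    if S[i][4]>60: print(S[i],c[i].round(0),h[int(c[i][1]),int(c[i][0])],at(W,c[i],20)[:2].round(0))
E
```

```text
39.15 [519.  335.4 206.5] [-3.141e+00 -1.000e-03  2.200e-02] F [ 0.6 -1.  -0.4] w 85.2 0.0
gate px [295, 55, 25, 6, 149] [642.5 346.9]
  yaw 1.5 score -21.8 origin [551.5 344.6] handle rgb [190. 146.  82.] grip(-8) [543.5 344.3]
[295  54  26   7 168] [308.  57.] [ 23 181 192] [643. 346.]
[177 110  25   6 144] [189. 112.] [ 19 196 180] [588. 467.]
[295 120  24  45 950] [307. 140.] [ 17 143 194] [563. 346.]
[617 173  23  83 875] [632. 224.] [ 17 129 188] [479. -20.]
```

carry_out(
  deltas=[0,0,-0.7,0.0125,-0.004,0.04,-1,0,0,0,0.0125,-0.004,0.05,-1,0,0,0,0,0,0.05,-1,0,0,0,0,0,0.03,-1,0,0,0,0,0,0,-1,0,0,0,0,0,0,-1],
)

```text
clock: 39.95
eef_pos: [545.3, 344.9, 38.3]
tool_rot: [-3.139, -0.003, 0.033]
force: [0.2, 0.8, 0.3]
width: 85.3
gripper_force: 0.0
```

```bash
python3 - <<'E'
from look import *
s,W,w=look("w19",15)
h=cv2.cvtColor(w,cv2.COLOR_BGR2HSV);m=cv2.inRange(h,(13,110,60),(20,175,255))
for r in range(175,290,20):
    x=np.nonzero(m[r,240:400])[0]+240;print(r,np.percentile(x,[5,50,95]) if len(x) else None)
E
```

```text
39.95 [545.3 344.9  38.3] [-3.139e+00 -3.000e-03  3.300e-02] F [0.2 0.8 0.3] w 85.3 0.0
gate px [293, 47, 53, 14, 673] [642.9 346.8]
175 [295.2 315.  334.8]
195 [294.3 315.  335.7]
215 [293.3 314.  334.7]
235 [293.3 314.  334.7]
255 [293.25 313.5  333.75]
275 [293.2 313.  332.8]
```

carry_out(
  deltas=[0,0,0.8,-0.001,0,0.02,-1,0,0,0,0,0,0.0155,-1,0,0,0,0,0,0,-1,0,0,0,0,0,0,1,0,0,0,0,0,0,1,0,0,0,0,0,0,1,0,0,0,0,0,0,1,0,0,0,0,0,0,1,0,0,0,0,0,0,1,0,0,0,0,0,-0.02,1,0,0,0,0,0,-0.05,1,0,0,0,0,0,-0.05,1],
)

```text
clock: 41.5
eef_pos: [542.4, 344.4, 122.7]
tool_rot: [-3.141, -0.0, 0.021]
force: [1.3, 1.1, -2.1]
width: 24.5
gripper_force: 59.4
```

```bash
python3 - <<'E'
from h import *
s=st();delta([518,-114.6,120],0.022,s)
E
```

```text
41.5 [542.4 344.4 122.7] [-3.141 -0.     0.021] F [ 1.3  1.1 -2.1] w 24.5 59.4
rot deg [-0.06 -0.   -0.08] shift m (tool now) [-0.0338  0.4584  0.0022] (tool after) [-0.0345  0.4584  0.0027]
```

carry_out(
  deltas=[0,0,0,-0.0042,0.0573,0,1,0,0,0,-0.0042,0.0573,0,1,0,0,0,-0.0042,0.0573,0,1,0,0,0,-0.0042,0.0573,0,1,0,0,0,-0.0042,0.0573,0,1,0,0,0,-0.0042,0.0573,0,1,0,0,0,-0.0042,0.0573,0,1,0,0,0,-0.0042,0.0573,0,1,0,0,0,0,0,0.03,1,0,0,0,0,0,0,1,0,0,0,0,0,0,1],
)

```text
clock: 42.88
eef_pos: [519.2, -112.5, 91.4]
tool_rot: [-3.139, -0.002, 0.023]
force: [0.2, 0.3, -2.2]
width: 24.5
gripper_force: 59.6
```

```bash
python3 - <<'E'
from look import *
s,W,w=look("w20",100)
delta([518.5,-114.6,22.5],0.022,s)
E
```

```text
42.88 [ 519.2 -112.5   91.4] [-3.139e+00 -2.000e-03  2.300e-02] F [ 0.2  0.3 -2.2] w 24.5 59.6
gate px [284, 20, 69, 19, 1255] [ 620.1 -110.9]
rot deg [-0.14 -0.14  0.03] shift m (tool now) [-0.0009  0.0023  0.0689] (tool after) [-0.0008  0.0021  0.0689]
```

carry_out(
  deltas=[0,0,0,-0.001,0.0013,0.03,1,0,0,0,0,0,0.025,1,0,0,0,0,0,0.014,1,0,0,0,0,0,0,1,0,0,0,0,0,0,1,0,0,0,0,0,0,1],
)

```text
clock: 43.68
eef_pos: [518.6, -115.1, 22.3]
tool_rot: [-3.14, -0.003, 0.02]
force: [0.9, 0.0, -2.7]
width: 25.2
gripper_force: 59.6
```

```bash
python3 - <<'E'
from look import *
s,W,w=look("w21",32)
print(proj(W,[637,-116.2,13]))
g=w.astype(int).sum(2)
for r in (2,8,14): print(r,g[r,280:360:4])
E
```

```text
43.67 [ 518.6 -115.1   22.3] [-3.14e+00 -3.00e-03  2.00e-02] F [ 0.9  0.  -2.7] w 25.2 59.6
gate px [284, 20, 69, 19, 1101] [ 619.2 -113.3]
[324.43687671  -4.59079166]
2 [599 598 598 595 313 191 190 188 193 192 199 208 244 339 343 336 342 340
 597 594]
8 [561 560 562 556 561 318 336 346 356 344 348 346 350 342 352 347 345 719
 723 718]
14 [560 564 558 558 562 563 316 350 363 352 349 346 355 355 352 341 208 725
 725 725]
```

Aligned (rod about 3 mm to the -y side). Snap on, then pull to test.

carry_out(
  deltas=[0,0,0,0.01,0,0,1,0,0,0,0,0,0,1,0,0,0,0.058,0,0,1,0,0,0,0,0,0,1,0,0,0,0.012,0,0,1,0,0,0,0,0,0,1,0,0,0,-0.015,0,0,1,0,0,0,-0.015,0,0,1,0,0,0,-0.012,0,0,1,0,0,0,-0.006,0,0,1,0,0,0,0,0,0,1,0,0,0,0,0,0,1],
)

```text
clock: 45.22
eef_pos: [549.7, -114.5, 21.4]
tool_rot: [-3.14, -0.001, 0.02]
force: [0.6, 0.3, -2.2]
width: 24.8
gripper_force: 60.3
```

carry_out(
  deltas=[0,0,0,-0.004,0,0,1,0,0,0,-0.003,0,0,1,0,0,0,0,0,0,1,0,0,0,0,0,0,1],
)

```text
clock: 45.72
eef_pos: [544.7, -114.5, 21.7]
tool_rot: [-3.139, -0.005, 0.02]
force: [5.1, 0.0, -4.8]
width: 24.6
gripper_force: 59.9
```

carry_out(
  deltas=[0,0,0,0.012,0,0,1,0,0,0,0.013,0,0,1,0,0,0,0.012,0,0,1,0,0,0,0,0,0.003,1,0,0,0,0,0,0.002,1,0,0,0,0,0,0,1,0,0,0,0,0,0,0.2,0,0,0,0,0,0,0.2,0,0,0,0,0,0,0.2,0,0,0,0,0,-0.03,0.2,0,0,0,0,0,-0.04,0.2,0,0,0,-0.02,0,-0.06,0.2],
)

```text
clock: 47.22
eef_pos: [560.0, -114.2, 146.2]
tool_rot: [-3.139, -0.001, 0.02]
force: [0.1, -0.6, -0.1]
width: 34.2
gripper_force: 0.0
```

carry_out(
  deltas=[0,0,0,-0.015,-0.06,-0.01,-1,0,0,0,-0.015,-0.06,-0.01,-1,0,0,0,-0.015,-0.06,-0.01,-1,0,0,0,-0.015,-0.06,-0.01,-1,0,0,0,-0.015,-0.06,-0.01,-1,0,0,0,-0.01,-0.06,-0.01,-1,0,0,0,0,-0.06,0,-1,0,0,0,0,-0.06,0,-1,0,0,0,0,-0.06,0,-1,0,0,0,0,-0.025,0,-1,0,0,0,0,0,0,-1,0,0,0,0,0,0,-1],
)

```text
clock: 48.72
eef_pos: [463.9, 446.3, 206.3]
tool_rot: [3.142, -0.002, 0.02]
force: [-0.2, 0.5, -0.9]
width: 85.6
gripper_force: 0.0
```

```bash
python3 bench.py w22; python3 - <<'E'
from h import *
w=cv2.imread("pics/w22.png");h=cv2.cvtColor(w,cv2.COLOR_BGR2HSV)
W=dict(np.load("w22.npz"))
for nm,lo,hi in (("yel",(14,150,120),(34,255,255)),("brown",(4,130,30),(14,255,200))):
  m=cv2.inRange(h,lo,hi);n,l,S,c=cv2.connectedComponentsWithStats(m)
  for i in range(1,n):
    if S[i][4]>60:
        ys,xs=np.nonzero(l==i);t=ys<np.percentile(ys,25);b=ys>np.percentile(ys,75)
        print(nm,S[i],at(W,c[i],18)[:2].round(0),at(W,(xs[t].mean(),ys[t].mean()),22)[:2].round(0),at(W,(xs[b].mean(),ys[b].mean()),22)[:2].round(0))
E
```

```text
48.73 [463.9 446.3 206.3] [ 3.142e+00 -2.000e-03  2.000e-02] F [-0.2  0.5 -0.9] w 85.6 0.0
gate px [284, 54, 25, 8, 155] [587.2 468.3]
  yaw 0.0 score -22.8 origin [496.2 468.3] handle rgb [135.  81.  40.] grip(-8) [488.2 468.3]
yel [284  54  25   7 155] [587. 468.] [589. 466.] [584. 468.]
brown [ 285  120   28  115 2658] [468. 466.] [514. 467.] [420. 464.]
```

carry_out(
  deltas=[0,0,-0.4,0.0125,-0.01,0.04,-1,0,0,0,0.0122,-0.01,0.05,-1,0,0,0,0,0,0.05,-1,0,0,0,0,0,0.03,-1,0,0,0,0,0,0,-1,0,0,0,0,0,0,-1],
)

```text
clock: 49.52
eef_pos: [489.1, 468.9, 38.3]
tool_rot: [-3.138, -0.003, 0.026]
force: [0.8, 0.7, 0.0]
width: 85.2
gripper_force: 0.0
```

```bash
python3 - <<'E'
from look import *
s,W,w=look("w23",15)
h=cv2.cvtColor(w,cv2.COLOR_BGR2HSV);m=cv2.inRange(h,(3,130,20),(15,255,255))
for r in range(175,290,20):
    x=np.nonzero(m[r,240:400])[0]+240;print(r,np.percentile(x,[5,50,95]) if len(x) else None)
E
```

```text
49.52 [489.1 468.9  38.3] [-3.138e+00 -3.000e-03  2.600e-02] F [0.8 0.7 0. ] w 85.2 0.0
gate px [297, 46, 52, 14, 677] [587.3 468.1]
175 [301.2 321.  340.8]
195 [300.3 321.  341.7]
215 [300.25 320.5  340.75]
235 [300.25 320.5  340.75]
255 [302.15 321.5  340.85]
275 [301.15 320.5  339.85]
```

carry_out(
  deltas=[0,0,0,0,0.003,0.02,-1,0,0,0,0,0,0.0155,-1,0,0,0,0,0,0,-1,0,0,0,0,0,0,1,0,0,0,0,0,0,1,0,0,0,0,0,0,1,0,0,0,0,0,0,1,0,0,0,0,0,0,1,0,0,0,0,0,0,1,0,0,0,0,0,-0.02,1,0,0,0,0,0,-0.05,1,0,0,0,0,0,-0.05,1],
)

```text
clock: 51.08
eef_pos: [487.4, 465.0, 122.5]
tool_rot: [-3.141, -0.0, 0.028]
force: [0.6, 0.3, -1.8]
width: 24.9
gripper_force: 59.5
```

```bash
python3 - <<'E'
from h import *
s=st();delta([516.5,-36.5,120],0.022,s)
E
```

```text
51.08 [487.4 465.  122.5] [-3.141 -0.     0.028] F [ 0.6  0.3 -1.8] w 24.9 59.5
rot deg [-0.05 -0.01  0.32] shift m (tool now) [0.0152 0.5022 0.002 ] (tool after) [0.018  0.5021 0.0025]
```

carry_out(
  deltas=[0,0,0.3,0.002,0.0558,0,1,0,0,0,0.002,0.0558,0,1,0,0,0,0.002,0.0558,0,1,0,0,0,0.002,0.0558,0,1,0,0,0,0.002,0.0558,0,1,0,0,0,0.002,0.0558,0,1,0,0,0,0.002,0.0558,0,1,0,0,0,0.002,0.0558,0,1,0,0,0,0.001,0.0558,0,1,0,0,0,0,0,0.03,1,0,0,0,0,0,0,1,0,0,0,0,0,0,1],
)

```text
clock: 52.58
eef_pos: [516.7, -34.5, 91.2]
tool_rot: [-3.139, -0.002, 0.024]
force: [0.5, 0.1, -2.9]
width: 24.8
gripper_force: 59.6
```

```bash
python3 - <<'E'
from look import *
s,W,w=look("w24",100)
delta([516.5,-37,22.3],0.022,s)
E
```

```text
52.58 [516.7 -34.5  91.2] [-3.139e+00 -2.000e-03  2.400e-02] F [ 0.5  0.1 -2.9] w 24.8 59.6
gate px [283, 22, 69, 18, 1202] [617.2 -32.8]
rot deg [-0.15 -0.14  0.13] shift m (tool now) [-0.0005  0.0026  0.0689] (tool after) [-0.0003  0.0024  0.0689]
```

carry_out(
  deltas=[0,0,0,0,0.0025,0.03,1,0,0,0,0,0,0.025,1,0,0,0,0,0,0.014,1,0,0,0,0,0,0,1,0,0,0,0,0,0,1,0,0,0,0,0,0,1],
)

```text
clock: 53.38
eef_pos: [517.2, -38.3, 22.1]
tool_rot: [-3.14, -0.003, 0.022]
force: [-0.9, 0.1, -2.0]
width: 24.5
gripper_force: 59.7
```

```bash
python3 - <<'E'
from look import *
s,W,w=look("w25",32)
print(proj(W,[635.3,-38.5,13]))
g=w.astype(int).sum(2)
for r in (2,8,14): print(r,g[r,280:360:4])
E
```

```text
53.38 [517.2 -38.3  22.1] [-3.14e+00 -3.00e-03  2.20e-02] F [-0.9  0.1 -2. ] w 24.5 59.7
gate px [283, 21, 69, 19, 1201] [617.5 -36.8]
[322.80411351  -3.85106883]
2 [532 526 534 538 280 147 150 163 160 171 180 202 226 310 292 316 301 560
 555 550]
8 [515 523 519 512 517 280 309 307 299 304 306 306 310 305 290 303 289 658
 672 671]
14 [515 510 515 523 516 268 279 322 300 306 305 309 315 312 293 298 189 667
 675 672]
```

carry_out(
  deltas=[0,0,0,0.01,0,0,1,0,0,0,0,0,0,1,0,0,0,0.058,0,0,1,0,0,0,0,0,0,1,0,0,0,0.012,0,0,1,0,0,0,0,0,0,1,0,0,0,-0.015,0,0,1,0,0,0,-0.015,0,0,1,0,0,0,-0.012,0,0,1,0,0,0,-0.006,0,0,1,0,0,0,0,0,0,1,0,0,0,0,0,0,1],
)

```text
clock: 54.92
eef_pos: [548.4, -37.7, 21.2]
tool_rot: [-3.14, -0.001, 0.022]
force: [-0.5, -0.5, -2.3]
width: 24.9
gripper_force: 60.5
```

carry_out(
  deltas=[0,0,0,-0.004,0,0,1,0,0,0,-0.003,0,0,1,0,0,0,0,0,0,1,0,0,0,0,0,0,1],
)

```text
clock: 55.42
eef_pos: [543.4, -37.7, 21.5]
tool_rot: [-3.139, -0.005, 0.022]
force: [6.0, -0.6, -5.0]
width: 24.8
gripper_force: 60.1
```

Brush clipped. Lay it down, then look at the whole tray.

carry_out(
  deltas=[0,0,0,0.012,0,0,1,0,0,0,0.013,0,0,1,0,0,0,0.012,0,0,1,0,0,0,0,0,0.003,1,0,0,0,0,0,0.002,1,0,0,0,0,0,0,1,0,0,0,0,0,0,0.27,0,0,0,0,0,0,0.27,0,0,0,0,0,0,0.27,0,0,0,0,0,-0.03,0.27,0,0,0,0,0,-0.04,0.27,0,0,0,-0.02,0,-0.06,0.27],
)

```text
clock: 56.92
eef_pos: [558.6, -37.6, 146.0]
tool_rot: [-3.139, -0.001, 0.022]
force: [1.0, 0.1, 0.6]
width: 31.2
gripper_force: 0.0
```

carry_out(
  deltas=[0,0,0,-0.035,0.04,-0.03,-1,0,0,0,-0.035,0.04,-0.03,-1,0,0,0,-0.035,0.04,-0.02,-1,0,0,0,-0.03,0.003,0,-1,0,0,0,0,0,0,-1,0,0,0,0,0,0,-1],
)

```text
clock: 57.68
eef_pos: [427.1, -163.6, 225.5]
tool_rot: [-3.14, -0.003, 0.022]
force: [-0.2, -0.6, -0.8]
width: 85.3
gripper_force: 0.0
```

```bash
python3 - <<'E'
from look import *
s,W,w=look("w26",27)
t=ctrl.get_image("top")[:,:,::-1].copy();cv2.imwrite("pics/top26.png",t)
h=cv2.cvtColor(t,cv2.COLOR_BGR2HSV);m=cv2.inRange(h,(3,130,50),(14,255,255))[195:265,340:375];ys,xs=np.nonzero(m);print("handle rows",ys.min()+195,ys.max()+195)
c=cv2.resize(t[130:260,130:440],(640,268),interpolation=cv2.INTER_CUBIC)
cv2.imwrite("pics/fin.png",np.vstack([w[0:330],c]))
print(proj(W,[405.4,-160.6,55]))
E
```

```text
57.67 [ 427.1 -163.6  225.5] [-3.14e+00 -3.00e-03  2.20e-02] F [-0.2 -0.6 -0.8] w 85.3 0.0
gate px [0, 284, 14, 46, 425] [260.6 222.4]
handle rows 228 248
[312.72838368 204.88904702]
```

View pics/fin.png

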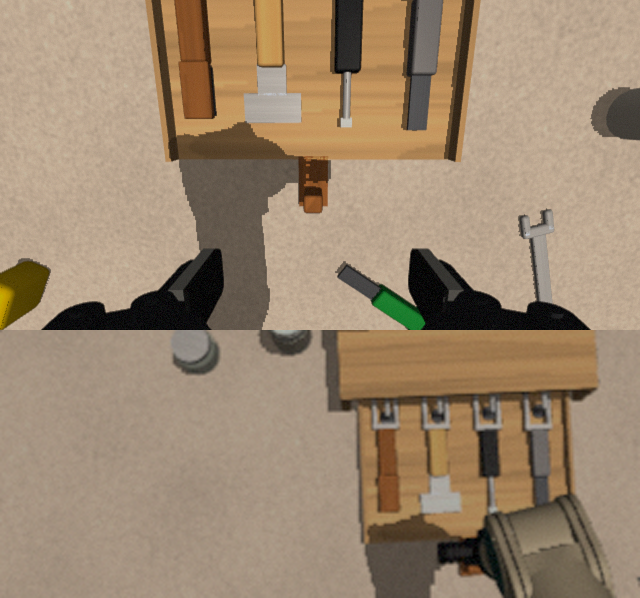

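The last picture shows all four tools flat in the tray, each hook round its eye's leg; the handle is at (313,203), matching its known position. Grip the handle and push home.

carry_out(
  deltas=[0,0,0,-0.0215,-0.0035,0.04,-1,0,0,0,0,0,0.05,-1,0,0,0,0,0,0.05,-1,0,0,0,0,0,0.04,-1,0,0,0,0,0,0.02,-1,0,0,0,0,0,0,-1,0,0,0,0,0,0,1,0,0,0,0,0,0,1,0,0,0,0,0,0,1,0,0,0,0,0,0,1,0,0,0,0,0,0,1,0,0,0,0,0,0,1],
)

```text
clock: 59.28
eef_pos: [405.3, -160.6, 25.8]
tool_rot: [-3.14, -0.003, 0.022]
force: [-0.7, 0.3, 5.5]
width: 18.8
gripper_force: 59.0
```

carry_out(
  deltas=[0,0,0,0.006,0,0,1,0,0,0,0.01,0,0,1,0,0,0,0.015,0,0,1,0,0,0,0.018,0,0,1,0,0,0,0.018,0,0,1,0,0,0,0.018,0,0,1,0,0,0,0.018,0,0,1,0,0,0,0.018,0,0,1,0,0,0,0.018,0,0,1,0,0,0,0.016,0,0,1,0,0,0,0.01,0,0,1,0,0,0,0,0,0,1],
)

```text
clock: 60.78
eef_pos: [571.6, -156.9, 25.9]
tool_rot: [-3.14, -0.005, 0.022]
force: [2.8, -0.3, 2.4]
width: 19.0
gripper_force: 60.6
```

carry_out(
  deltas=[0,0,0,0.005,0,0,1,0,0,0,0.005,0,0,1,0,0,0,0.003,0,0,1,0,0,0,0.002,0,0,1,0,0,0,0,0,0,1,0,0,0,0,0,0,1],
)

```text
clock: 61.52
eef_pos: [584.3, -156.7, 25.9]
tool_rot: [-3.14, -0.001, 0.022]
force: [-1.5, -0.4, 5.2]
width: 18.7
gripper_force: 61.1
```

carry_out(
  deltas=[0,0,0,0.003,0,0,1,0,0,0,0.002,0,0,1,0,0,0,0,0,0,1,0,0,0,0,0,0,1],
)

```text
clock: 62.02
eef_pos: [585.1, -156.7, 25.9]
tool_rot: [-3.141, 0.007, 0.022]
force: [-11.8, 0.4, 14.2]
width: 19.0
gripper_force: 62.4
```

At the home stop (585.1, 12 N, travel 180 mm). Open and lift straight up.

carry_out(
  deltas=[0,0,0,0,0,0,-1,0,0,0,0,0,0,-1,0,0,0,0,0,0,-1,0,0,0,0,0,0,-1,0,0,0,0,0,-0.02,-1,0,0,0,0,0,-0.04,-1,0,0,0,-0.02,0,-0.05,-1,0,0,0,-0.05,0,-0.05,-1,0,0,0,-0.05,0,-0.03,-1,0,0,0,-0.04,0,0,-1,0,0,0,0,0,0,-1,0,0,0,0,0,0,-1],
)

```text
clock: 63.52
eef_pos: [436.5, -160.2, 210.4]
tool_rot: [-3.141, -0.004, 0.022]
force: [-0.1, 0.1, -0.1]
width: 85.4
gripper_force: 0.0
```

```bash
python3 - <<'E'
from look import *
s,W,w=look("w27",27)
h=cv2.cvtColor(w,cv2.COLOR_BGR2HSV);m=cv2.inRange(h,(3,130,30),(14,255,255));n,l,S,c=cv2.connectedComponentsWithStats(m)
for i in range(1,n):
    if S[i][4]>60: print(S[i],c[i].round(0),at(W,(S[i][0]+S[i][2]/2,S[i][1]+S[i][3]),55)[:2].round(0))
print("home handle front top px",proj(W,[575.4,-156.7,55]).round(0),"10 out",proj(W,[565.4,-156.7,55]).round(0))
t=ctrl.get_image("top")[:,:,::-1].astype(int);a=cv2.imread("pics/top0.png").astype(int);d=np.abs(t-a).sum(2)
for n,(x,y) in {"jar":(222,133),"can":(269,119),"glue":(484,207)}.items(): print(n,d[y-8:y+9,x-8:x+9].mean().round(1))
E
```

```text
63.52 [ 436.5 -160.2  210.4] [-3.141 -0.004  0.022] F [-0.1  0.1 -0.1] w 85.4 0.0
gate px [0, 303, 6, 25, 85] [267.1 215.2]
[ 298    0   35   49 1579] [316.  23.] [ 562. -157.]
home handle front top px [316.  32.] 10 out [315.  45.]
jar 9.4
can 11.1
glue 9.0
```

```bash
python3 - <<'E'
from h import *
W=dict(np.load("w27.npz"))
for x in (575.4,573,565): print(x,[proj(W,[x,-156.7,z])[1].round(0) for z in (0,6,12,55)])
w=cv2.imread("pics/w27.png");print(w[0:56:3,316].tolist())
h=cv2.cvtColor(w,cv2.COLOR_BGR2GRAY).astype(int)
for c in (250,400): print(c,h[0:30,c])
print("front edge row home",[proj(W,[627.5,y,12])[1].round(1) for y in (-110,-210)])
E
```

```text
575.4 [np.float64(46.0), np.float64(45.0), np.float64(43.0), np.float64(32.0)]
573 [np.float64(48.0), np.float64(47.0), np.float64(46.0), np.float64(35.0)]
565 [np.float64(57.0), np.float64(56.0), np.float64(55.0), np.float64(45.0)]
[[42, 80, 130], [31, 74, 128], [31, 64, 110], [39, 83, 143], [38, 83, 138], [30, 74, 124], [36, 77, 130], [38, 79, 132], [38, 77, 131], [35, 80, 135], [16, 57, 100], [16, 24, 40], [4, 17, 37], [14, 23, 39], [31, 62, 107], [40, 80, 136], [21, 33, 54], [123, 143, 161], [134, 154, 173]]
250 [156 156 158 156 158 161 163 164 162 163 162 156 161 158 159 165 155 152
 153 153 154 156 158 159 163 162 164 162 160 159]
400 [170 169 167 167 165 165 159 161 159 161 162 169 168 166 163 159 158 160
 158 163 164 166 164 162 159 159 162 161 158 161]
front edge row home [np.float64(-17.6), np.float64(-14.9)]
```

The post's front top edge is at row 31–32, as predicted for home, and the jar, can and glue are unmoved. Handing in.

```bash
python3 -c "
from cell import ctrl
print(ctrl.finish_job())"
```

```text
the job is handed in; nothing more can be done
None
```

The job is handed in at 64 s of robot time: rasp, driver, scraper and brush are clipped to eyes 1–4 and lie flat (each held in a pull test). The tray, which slid about 58 mm home on the first clip try and was pulled out again, is home against its stop, and the jar, can and glue bottle did not move.

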